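Sort salvaged motors and transformers into their bins by tray

TASK

Clear the salvaged parts, motors first: with the green tray on its cork mat, put every loose motor from the desk onto it beside the ones already there, then carry the tray by its black handle to the grey bin that already holds a motor and tip it so that they slide off over its open end into that bin. Set the tray back on the mat, load all the copper-wound transformers onto it and tip them in the same way into the other bin, the one that already holds a transformer. Finish with the empty tray back level on the cork mat, square with it, and leave the screwdriver and the tape head alone.

Things in the scene. Friction and masses are not known exactly. Their poses are not given: they have to be found in the camera images.
- tray: green tray 200 (x) by 170 mm (y), 0.3 kg; origin at the centre of its underside, z up. Floor 4 mm; walls 5 mm thick, tops 20 mm above the underside, on the +x, +y, -y sides; the -x end is open. A black flat bar handle spans it along y above x = 30 mm: 12 mm thick (x), underside 84 and top 108 mm above the tray's underside, on a post at each side wall; open below.
- tray_lip (a point): middle of the tray's open end: (-100, 0, 4) mm in the tray frame
- tray_handle (a point): centre of the tray's handle bar: (30, 0, 96) mm in the tray frame; grasp it across the bar, fingers closing along the tray's x
- mat: cork mat 250 mm (x) by 210 mm (y), 4 mm thick, fixed to the desk; origin at the centre of its underside (z = 0). The tray stands on it at the start
- bin_left: grey open bin, fixed, on the robot's left (+y): 190 mm (x, pointing roughly away from the robot) by 200 mm (y), 70 mm high, walls and floor 5 mm; origin at the centre of its underside
- bin_right: grey open bin like bin_left, fixed, on the robot's right (-y)
- motor_a: drive motor, an upright steel can 44 mm in diameter and 28 mm tall (a 3 mm boss and an 8 mm shaft of no account on top) with a brass band; origin at the centre of the can, its z along the can's axis. Stands on the tray at the start
- motor_b: drive motor, an upright steel can 44 mm in diameter and 28 mm tall (a 3 mm boss and an 8 mm shaft of no account on top) with a brass band; origin at the centre of the can, its z along the can's axis. Stands on the tray at the start
- motor_c: drive motor, an upright steel can 44 mm in diameter and 28 mm tall (a 3 mm boss and an 8 mm shaft of no account on top) with a brass band; origin at the centre of the can, its z along the can's axis. Stands loose on the desk at the start; may be absent
- motor_d: drive motor, an upright steel can 44 mm in diameter and 28 mm tall (a 3 mm boss and an 8 mm shaft of no account on top) with a brass band; origin at the centre of the can, its z along the can's axis. Stands loose on the desk at the start; may be absent
- trafo_a: small transformer, a block 44 mm (x) by 38 mm (y) by 30 mm tall (z), black core with a copper winding in the middle; origin at its centre. Stands loose on the desk at the start; may be absent
- trafo_b: small transformer, a block 44 mm (x) by 38 mm (y) by 30 mm tall (z), black core with a copper winding in the middle; origin at its centre. Stands loose on the desk at the start; may be absent
- motor_old: old drive motor, an upright steel can 44 mm in diameter and 28 mm tall (a 3 mm boss and an 8 mm shaft of no account on top) with a brass band; origin at the centre of the can, its z along the can's axis. Stands in one of the two bins at the start and marks it as the bin for motors
- trafo_old: old small transformer, a block 44 mm (x) by 38 mm (y) by 30 mm tall (z), black core with a copper winding in the middle; origin at its centre. Stands in the other bin at the start and marks it as the bin for transformers
- screwdriver: blue-handled steel screwdriver, 190 mm, lying on the desk beyond the mat. To be left alone
- tape_head: copper tape head on a tan L bracket, 60 x 50 x 40 mm, on the desk beyond the mat; origin at the centre of its underside. To be left alone

How it is judged:
On the way, in this order (a step that is already met when the one before it is completed fails the run):
1. every motor is aboard the tray, which stands level on the mat (x of motor_a in the frame of tray between -0.1 and 0.1 m and y of motor_a in the frame of tray between -0.085 and 0.085 m and z of motor_a in the frame of tray between 0.005 and 0.06 m and x of motor_b in the frame of tray between -0.1 and 0.1 m and y of motor_b in the frame of tray between -0.085 and 0.085 m and z of motor_b in the frame of tray between 0.005 and 0.06 m and x of motor_c in the frame of tray between -0.1 and 0.1 m and y of motor_c in the frame of tray between -0.085 and 0.085 m and z of motor_c in the frame of tray between 0.005 and 0.06 m and x of motor_d in the frame of tray between -0.1 and 0.1 m and y of motor_d in the frame of tray between -0.085 and 0.085 m and z of motor_d in the frame of tray between 0.005 and 0.06 m and horizontal distance between tray and mat below 0.04 m and angle between the x axis of tray and the x axis of mat, either way round below 0.25 rad and angle between tray's own z axis and vertical below 0.06 rad and height (world z) of tray below 0.012 m and linear speed of tray below 0.02 m/s), for 0.2 s.
2. the tray is tipped, a motor still aboard, with its open end over the bin that holds the old motor (angle between tray's own z axis and vertical above 0.3 rad and ((x of motor_a in the frame of tray between -0.1 and 0.1 m and y of motor_a in the frame of tray between -0.085 and 0.085 m and z of motor_a in the frame of tray between 0.005 and 0.06 m) or (x of motor_b in the frame of tray between -0.1 and 0.1 m and y of motor_b in the frame of tray between -0.085 and 0.085 m and z of motor_b in the frame of tray between 0.005 and 0.06 m) or (x of motor_c in the frame of tray between -0.1 and 0.1 m and y of motor_c in the frame of tray between -0.085 and 0.085 m and z of motor_c in the frame of tray between 0.005 and 0.06 m) or (x of motor_d in the frame of tray between -0.1 and 0.1 m and y of motor_d in the frame of tray between -0.085 and 0.085 m and z of motor_d in the frame of tray between 0.005 and 0.06 m)) and ((x of motor_old in the frame of bin_left between -0.09 and 0.09 m and y of motor_old in the frame of bin_left between -0.095 and 0.095 m and z of motor_old in the frame of bin_left between 0 and 0.075 m and x of tray_lip in the frame of bin_left between -0.1 and 0.1 m and y of tray_lip in the frame of bin_left between -0.105 and 0.105 m and z of tray_lip in the frame of bin_left between 0 and 0.3 m) or (x of motor_old in the frame of bin_right between -0.09 and 0.09 m and y of motor_old in the frame of bin_right between -0.095 and 0.095 m and z of motor_old in the frame of bin_right between 0 and 0.075 m and x of tray_lip in the frame of bin_right between -0.1 and 0.1 m and y of tray_lip in the frame of bin_right between -0.105 and 0.105 m and z of tray_lip in the frame of bin_right between 0 and 0.3 m))), for 0.05 s.
3. every transformer is aboard the tray, which stands level on the mat (x of trafo_a in the frame of tray between -0.1 and 0.1 m and y of trafo_a in the frame of tray between -0.085 and 0.085 m and z of trafo_a in the frame of tray between 0.005 and 0.06 m and x of trafo_b in the frame of tray between -0.1 and 0.1 m and y of trafo_b in the frame of tray between -0.085 and 0.085 m and z of trafo_b in the frame of tray between 0.005 and 0.06 m and horizontal distance between tray and mat below 0.04 m and angle between the x axis of tray and the x axis of mat, either way round below 0.25 rad and angle between tray's own z axis and vertical below 0.06 rad and height (world z) of tray below 0.012 m and linear speed of tray below 0.02 m/s), for 0.2 s.
4. the tray is tipped, a transformer still aboard, with its open end over the bin that holds the old transformer (angle between tray's own z axis and vertical above 0.3 rad and ((x of trafo_a in the frame of tray between -0.1 and 0.1 m and y of trafo_a in the frame of tray between -0.085 and 0.085 m and z of trafo_a in the frame of tray between 0.005 and 0.06 m) or (x of trafo_b in the frame of tray between -0.1 and 0.1 m and y of trafo_b in the frame of tray between -0.085 and 0.085 m and z of trafo_b in the frame of tray between 0.005 and 0.06 m)) and ((x of trafo_old in the frame of bin_left between -0.09 and 0.09 m and y of trafo_old in the frame of bin_left between -0.095 and 0.095 m and z of trafo_old in the frame of bin_left between 0 and 0.075 m and x of tray_lip in the frame of bin_left between -0.1 and 0.1 m and y of tray_lip in the frame of bin_left between -0.105 and 0.105 m and z of tray_lip in the frame of bin_left between 0 and 0.3 m) or (x of trafo_old in the frame of bin_right between -0.09 and 0.09 m and y of trafo_old in the frame of bin_right between -0.095 and 0.095 m and z of trafo_old in the frame of bin_right between 0 and 0.075 m and x of tray_lip in the frame of bin_right between -0.1 and 0.1 m and y of tray_lip in the frame of bin_right between -0.105 and 0.105 m and z of tray_lip in the frame of bin_right between 0 and 0.3 m))), for 0.05 s.
At the end, for the whole second after the job is handed in: all motors lie at rest in the bin with the old motor, all transformers in the bin with the old transformer (centres inside, under 75 mm up); the tray rests on the mat, level within 0.06 rad, centre within 40 mm of the mat's, under 0.25 rad from square (either way round) (horizontal distance between tray and mat below 0.04 m and angle between the x axis of tray and the x axis of mat, either way round below 0.25 rad and angle between tray's own z axis and vertical below 0.06 rad and height (world z) of tray below 0.012 m and linear speed of each of tray, motor_a, motor_b, motor_c, motor_d, trafo_a, trafo_b below 0.02 m/s and ((x of motor_old in the frame of bin_left between -0.09 and 0.09 m and y of motor_old in the frame of bin_left between -0.095 and 0.095 m and z of motor_old in the frame of bin_left between 0 and 0.075 m and (x of motor_a in the frame of bin_left between -0.09 and 0.09 m and y of motor_a in the frame of bin_left between -0.095 and 0.095 m and z of motor_a in the frame of bin_left between 0 and 0.075 m) and (x of motor_b in the frame of bin_left between -0.09 and 0.09 m and y of motor_b in the frame of bin_left between -0.095 and 0.095 m and z of motor_b in the frame of bin_left between 0 and 0.075 m) and (x of motor_c in the frame of bin_left between -0.09 and 0.09 m and y of motor_c in the frame of bin_left between -0.095 and 0.095 m and z of motor_c in the frame of bin_left between 0 and 0.075 m) and (x of motor_d in the frame of bin_left between -0.09 and 0.09 m and y of motor_d in the frame of bin_left between -0.095 and 0.095 m and z of motor_d in the frame of bin_left between 0 and 0.075 m)) or (x of motor_old in the frame of bin_right between -0.09 and 0.09 m and y of motor_old in the frame of bin_right between -0.095 and 0.095 m and z of motor_old in the frame of bin_right between 0 and 0.075 m and (x of motor_a in the frame of bin_right between -0.09 and 0.09 m and y of motor_a in the frame of bin_right between -0.095 and 0.095 m and z of motor_a in the frame of bin_right between 0 and 0.075 m) and (x of motor_b in the frame of bin_right between -0.09 and 0.09 m and y of motor_b in the frame of bin_right between -0.095 and 0.095 m and z of motor_b in the frame of bin_right between 0 and 0.075 m) and (x of motor_c in the frame of bin_right between -0.09 and 0.09 m and y of motor_c in the frame of bin_right between -0.095 and 0.095 m and z of motor_c in the frame of bin_right between 0 and 0.075 m) and (x of motor_d in the frame of bin_right between -0.09 and 0.09 m and y of motor_d in the frame of bin_right between -0.095 and 0.095 m and z of motor_d in the frame of bin_right between 0 and 0.075 m))) and ((x of trafo_old in the frame of bin_left between -0.09 and 0.09 m and y of trafo_old in the frame of bin_left between -0.095 and 0.095 m and z of trafo_old in the frame of bin_left between 0 and 0.075 m and (x of trafo_a in the frame of bin_left between -0.09 and 0.09 m and y of trafo_a in the frame of bin_left between -0.095 and 0.095 m and z of trafo_a in the frame of bin_left between 0 and 0.075 m) and (x of trafo_b in the frame of bin_left between -0.09 and 0.09 m and y of trafo_b in the frame of bin_left between -0.095 and 0.095 m and z of trafo_b in the frame of bin_left between 0 and 0.075 m)) or (x of trafo_old in the frame of bin_right between -0.09 and 0.09 m and y of trafo_old in the frame of bin_right between -0.095 and 0.095 m and z of trafo_old in the frame of bin_right between 0 and 0.075 m and (x of trafo_a in the frame of bin_right between -0.09 and 0.09 m and y of trafo_a in the frame of bin_right between -0.095 and 0.095 m and z of trafo_a in the frame of bin_right between 0 and 0.075 m) and (x of trafo_b in the frame of bin_right between -0.09 and 0.09 m and y of trafo_b in the frame of bin_right between -0.095 and 0.095 m and z of trafo_b in the frame of bin_right between 0 and 0.075 m)))); the robot touches nothing.
It fails at once if the screwdriver is moved more than 50 mm (distance of screwdriver from where it was at the start of the episode above 0.05 m).
It fails at once if the tape head is moved more than 50 mm (distance of tape_head from where it was at the start of the episode above 0.05 m).
Of motor_c, motor_d only 1 to 2 are there at a start; the rules pass over those that are not, and their reading is None.
Of trafo_a, trafo_b only 1 to 2 are there at a start; the rules pass over those that are not, and their reading is None.
At some moment in a run one of motor_c, motor_d, trafo_a, trafo_b may be knocked a few centimetres aside while the robot is not near it.
It also fails if it takes over 210 s, if anything falls off the work surface, if the arm or the gripper's body presses on something with over 40 N, if the wrist force passes 120 N, or if a joint passes its speed limit or range.

ROBOT

A 6-joint arm with a two-finger parallel gripper is mounted at the origin on the work surface. World frame = base frame: x ahead of the robot, y to its left, z up, the work surface at z = 0. Lengths are in m, angles in rad, forces in N, time in s.
With the tool pointing down it reaches from about 0.275 to 0.775 m from the base axis. Payload 14.6 kg.
Tool frame: the origin (TCP) lies between the finger pads; the fingertips stand 25 mm ahead of it and the grasp point (between the pads) lies 6 mm ahead of it; x points along the fingers, z is the direction in which the jaws open and shut, and the axes are right-handed (so a half turn about x gives the same grasp; the last joint's range is limited). The gripper opens to 85 mm and grips with 20 to 120 N. Pads are 22 mm wide; open, the fingers measure 114 mm over their backs; the gripper's body (76 mm by 85 mm) begins 54 mm behind the grasp point. The pads swing forward as they close: fully open they stand 13 mm farther back than shut.
Start: joints at [1.015, 0.263, -0.048, 1.259, 0, 1.415], TCP at [0.205, 0.483, 0.256] pointing down, gripper open.
Joint ranges: [-2.65, 2.65], [-0.89, 1.7], [-1.18, 1.37], [-2.13, 2.11], [-1.35, 1.29], [-3.14, 3.14]. Speed limits (rad/s): [1.89, 1.89, 2.57, 2.79, 3.14, 3.14].

INTERFACE

Orientations are given as a unit quaternion [x, y, z, w].
In Python, from plant import state, read_camera, job_done gives the robot as it stands.
- The arm moves only by the tool send_rows, never from a script. Its argument "rows" is a list of rows, each a list of 7 numbers: the shift along the world's x, y, z in mm, then the turn, a rotation vector about the world's x, y, z in degrees, then the opening in per cent of the stroke, from 0 (shut) to 100 (fully open). In form: [[x, y, z, rx, ry, rz, hand], ...]. A call has 1 to 12 rows; each row shifts and turns the commanded pose from where the row before left it; what a row does not reach is not made up. A row lasts 1/8 s, in which the tool goes at most 62.5 mm and 10.7 degrees, less where a joint would pass 70% of its speed; a pose out of reach is approached as far as the arm can. A call with a gripper value outside its range is refused whole. The fingers move at their own pace and stop on an object; the grip force is fixed at half the most. Time passes only in rows, so rows that do not move let the fingers close. It gives the time, the measured TCP pose, the force and the opening at its end, in the units of the state.
- state(): the state, without advancing time (a new reading comes with each control period).
- read_camera(name): name is "scene" or "top" or "wrist"; returns a dict with "img" (400x640x3 uint8, blue, green, red), "mtx" (3x3 intrinsics, pixels), "eye" and "rotation" of the camera in the world; the wrist camera has in their place "T_tool_cam" (4x4, takes a point from camera to tool coordinates, whose origin is the TCP and whose axes are the tool frame's). Camera axes: x right, y down, z forward; pixel columns grow to the right and rows downward; lengths in m; the calibration is good to about 2 mm. A picture is of the moment at which its call begins: read the wrist's pose just before it. There is no depth.
- job_done(): hands the job in, once; it reports no verdict.
The state is a dict: "t": time; "qpos": joint angles; "dq": joint speeds; "joint_torque": joint torques, N m; "eef_pos": TCP position; "ee_rot": TCP orientation; "contact_force": force on the tool from outside, world axes, zero at the start; "wrist_torque": the same for the moment, N m; "finger_gap": finger opening in m.
Only numpy, scipy, OpenCV 4.12 (cv2) and the standard library are available. Lean on these libraries where they do the work, as an engineer would, in place of code of your own. Each camera call takes 0.05 s, during which the arm holds its last target.

## Working session

There is one attempt and no reset: what is moved stays moved. The work goes in short steps, Python scripts to look and compute and a tool call to move; the robot and the scene stay as the last step left them, time stands still between calls to the robot, and variables do not carry over. Pictures are saved under pics/ and viewed, and the job is handed in when it is done.

Besides the shell and the picture viewer there is one more tool, called after "Request:" as a command line: name --pt "numbers of a row" for each row, then --argument value for the rest. send_rows: Moves the arm, as the interface text tells. Its arguments: {"type":"object","properties":{"rows":{"type":"array"}},"required":["rows"]}

```bash
mkdir -p pics; ls
python3 - <<'E'
from plant import state, read_camera
import cv2
s=state();print(s)
for n in("scene","top","wrist"):
    c=read_camera(n);cv2.imwrite(f"pics/{n}0.png",c["img"]);print(n,{k:v for k,v in c.items() if k!="img"})
E
```

```text
pics
{'t': 0.0, 'qpos': array([ 1.01472528e+00,  2.63548718e-01, -4.89457173e-02,  1.25939947e+00,
       -5.18522500e-07,  1.41550558e+00]), 'dq': array([-0.00105781,  0.00194534, -0.00045412, -0.00040277, -0.00076506,
       -0.00177781]), 'joint_torque': array([ 3.80176416e-04, -6.37621450e+01,  3.84569836e+01,  1.36280089e-02,
       -4.69233740e-06, -1.28488853e-05]), 'eef_pos': array([0.20468867, 0.48318206, 0.25580849]), 'ee_rot': array([-0.39063043,  0.58987295,  0.39030676,  0.58916755]), 'contact_force': array([ 0.1776804 ,  0.02127199, -0.4119602 ]), 'wrist_torque': array([-0.01053763, -0.01180408, -0.00606337]), 'finger_gap': 0.08551037915872185}
scene {'mtx': array([[409.70573832,   0.        , 314.02567787],
       [  0.        , 409.70573832, 190.12019522],
       [  0.        ,   0.        ,   1.        ]]), 'eye': array([ 1.15591898, -0.41555299,  0.70316882]), 'rotation': array([ 0.81780721,  0.39945074, -0.18939116, -0.36845823])}
top {'mtx': array([[423.72474981,   0.        , 327.0307741 ],
       [  0.        , 423.72474981, 193.58738166],
       [  0.        ,   0.        ,   1.        ]]), 'eye': array([ 0.3759998 , -0.01602607,  1.08362927]), 'rotation': array([ 0.706525 , -0.699399 ,  0.0762153, -0.076516 ])}
wrist {'mtx': array([[334.48552179,   0.        , 313.46164312],
       [  0.        , 334.48552179, 200.85445781],
       [  0.        ,   0.        ,   1.        ]]), 'T_tool_cam': array([[ 1.96314553e-04, -2.94215899e-01,  9.55738963e-01,
        -1.16658744e-01],
       [ 5.44456050e-04, -9.55738809e-01, -2.94215964e-01,
         7.49954789e-02],
       [ 9.99999833e-01,  5.78116736e-04, -2.74378108e-05,
        -1.94684008e-03],
       [ 0.00000000e+00,  0.00000000e+00,  0.00000000e+00,
         1.00000000e+00]])}
```

View pics/top0.png

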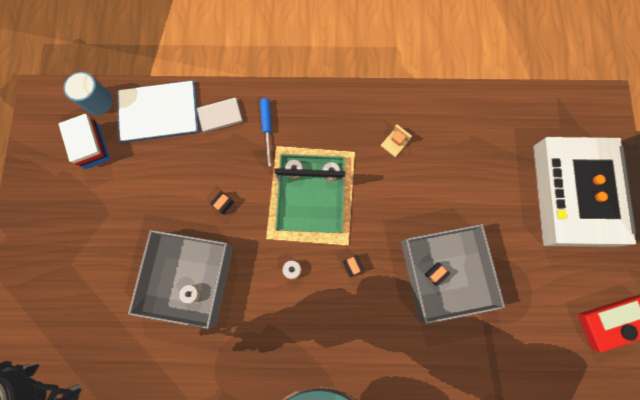

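View pics/scene0.png

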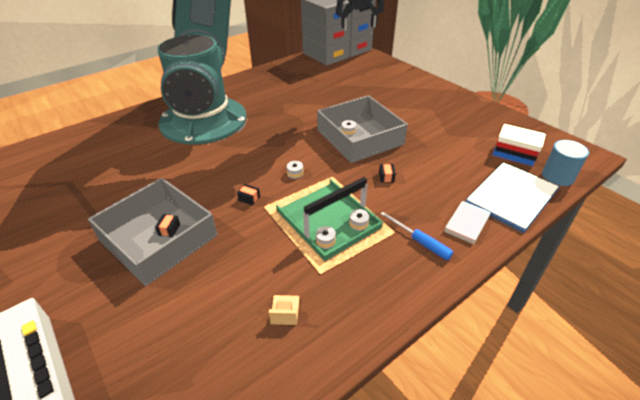

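View pics/wrist0.png

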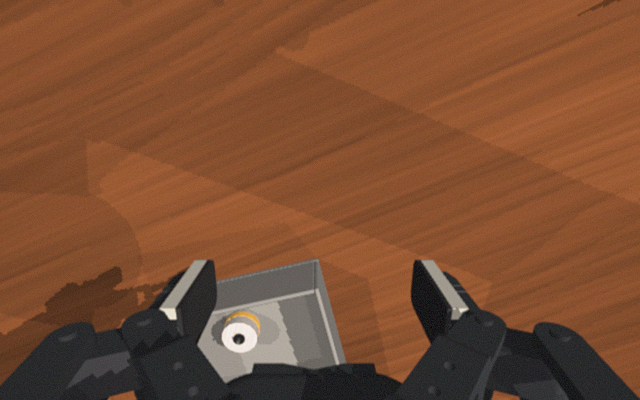

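The top view shows the following:
- The tray's open end faces the robot (bottom edge near row 232), with the handle near row 173 and two motors aboard at (293,167) and (331,170).
- There is one loose motor, at (291,269).
- The two transformers are at (222,202) and (353,265).
- The left bin holds the old motor at (188,294), and the right bin holds the old transformer at (437,273).

```bash
cat > h.py <<'E'
import numpy as np, cv2
from scipy.spatial.transform import Rotation as R
from plant import state, read_camera
def pose(c,s=None):
    if 'eye' in c: return np.array(c['eye']), R.from_quat(c['rotation']).as_matrix()
    Rt=R.from_quat(s['ee_rot']).as_matrix();T=c['T_tool_cam']
    return Rt@T[:3,3]+s['eef_pos'], Rt@T[:3,:3]
def plane(c,uv,z,s=None):
    e,Rm=pose(c,s); uv=np.atleast_2d(uv).astype(float)
    d=np.c_[uv,np.ones(len(uv))]@np.linalg.inv(c['mtx']).T@Rm.T
    return e+d*((z-e[2])/d[:,2])[:,None]
def proj(c,P,s=None):
    e,Rm=pose(c,s); p=(np.atleast_2d(P)-e)@Rm; p=p@c['mtx'].T
    return p[:,:2]/p[:,2:]
def blobs(m,lo=15,hi=1e6):
    n,l,st,ce=cv2.connectedComponentsWithStats(m.astype(np.uint8))
    return [(ce[i].round(1),st[i,4],l==i) for i in range(1,n) if lo<=st[i,4]<=hi]
E
python3 - <<'E'
from h import *
for n in("top","scene"):
    c=read_camera(n);im=c['img'];hsv=cv2.cvtColor(im,cv2.COLOR_BGR2HSV);H,S,V=cv2.split(hsv)
    print(n)
    for nm,m in dict(green=(H>55)&(H<95)&(S>90)&(V>50),copper=(H<16)&(S>90)&(V>190),white=(S<40)&(V>170),cork=(H>16)&(H<28)&(S>60)&(V>140),blue=(H>100)&(H<125)&(S>140)&(V>90)).items():
        for ce,a,mm in blobs(m,12):
            if a>8000: continue
            r=cv2.minAreaRect(np.argwhere(mm)[:,::-1].astype(np.float32))
            z=0.03
            print(nm,ce,a,'rect',np.round(r[1],1),round(r[2],1),'xyz@0',plane(c,ce,0)[0].round(3)[:2],'@.03',plane(c,ce,.03)[0].round(3)[:2])
E
```

```text
top
green [312.9 161. ] 501 rect [62.3 13.1] 2.2 xyz@0 [0.703 0.024] @.03 [0.694 0.023]
green [309.7 204.4] 3329 rect [64.4 53.8] 2.3 xyz@0 [0.585 0.03 ] @.03 [0.579 0.029]
copper [628.6  45.2] 2084 rect [130.  30.] 90.0 xyz@0 [ 1.054 -0.866] @.03 [ 1.035 -0.842]
copper [397.9 137. ] 145 rect [11.8 12.8] 36.9 xyz@0 [ 0.773 -0.204] @.03 [ 0.762 -0.199]
copper [348.2 165.2] 50 rect [15.  4.] 90.0 xyz@0 [ 0.692 -0.07 ] @.03 [ 0.683 -0.068]
copper [273.5 176.6] 15 rect [3.7 8.1] 8.1 xyz@0 [0.659 0.128] @.03 [0.651 0.124]
copper [348.1 176.5] 13 rect [3. 5.] 90.0 xyz@0 [ 0.661 -0.07 ] @.03 [ 0.653 -0.068]
copper [598.1 179.4] 39 rect [ 8. 10.] 90.0 xyz@0 [ 0.66  -0.729] @.03 [ 0.652 -0.71 ]
copper [349.5 181.8] 18 rect [5.4 3.7] 68.2 xyz@0 [ 0.647 -0.073] @.03 [ 0.639 -0.072]
copper [347.6 193.2] 15 rect [3.4 5.4] 53.1 xyz@0 [ 0.616 -0.068] @.03 [ 0.609 -0.067]
copper [600.6 196.4] 40 rect [ 8. 11.] 90.0 xyz@0 [ 0.614 -0.73 ] @.03 [ 0.607 -0.71 ]
copper [220.3 201.3] 108 rect [ 6.8 15.7] 41.2 xyz@0 [0.591 0.264] @.03 [0.585 0.256]
copper [346.3 207.1] 16 rect [4. 3.] 90.0 xyz@0 [ 0.579 -0
[... 9674 characters left out ...]
 0.128] @.03 [1.106 0.105]
cork [575.  349.4] 38 rect [15.3  4.1] 38.7 xyz@0 [1.144 0.169] @.03 [1.144 0.144]
cork [417.7 352. ] 47 rect [19.4  3.4] 35.0 xyz@0 [ 0.975 -0.056] @.03 [ 0.982 -0.071]
cork [503.9 357.9] 22 rect [14.8  1.7] 38.7 xyz@0 [1.075 0.055] @.03 [1.079 0.035]
cork [503.5 386.8] 220 rect [41.   7.8] 45.0 xyz@0 [1.104 0.01 ] @.03 [ 1.106 -0.008]
blue [335.6  15.6] 16 rect [4. 3.] 0.0 xyz@0 [-0.497  0.98 ] @.03 [-0.427  0.92 ]
blue [362.9  26.6] 38 rect [4.1 9. ] 76.0 xyz@0 [-0.292  0.979] @.03 [-0.23   0.919]
blue [513.3 157.3] 196 rect [40.7  4.8] 15.3 xyz@0 [0.749 0.597] @.03 [0.767 0.554]
blue [432.3 244.5] 441 rect [43.6 10.8] 31.6 xyz@0 [0.823 0.163] @.03 [0.837 0.138]
```

Run:
```python
import cv2
im=cv2.imread('pics/top0.png')
cv2.imwrite('pics/topz1.png',cv2.resize(im[130:290,180:380],None,fx=4,fy=3.7,interpolation=cv2.INTER_CUBIC))
cv2.imwrite('pics/topzb.png',cv2.resize(im[215:335,120:520],None,fx=2,fy=2,interpolation=cv2.INTER_CUBIC))
```

```text
(no output)
```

View pics/topz1.png

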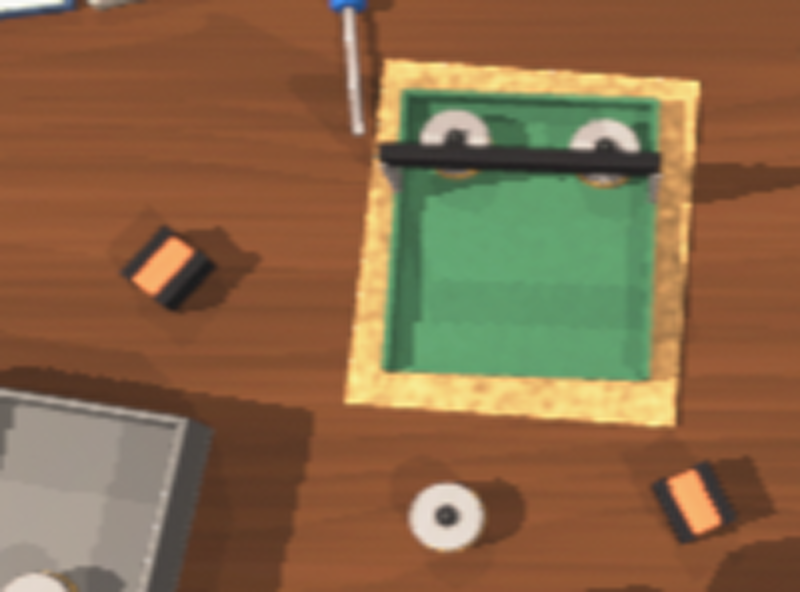

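View pics/topzb.png

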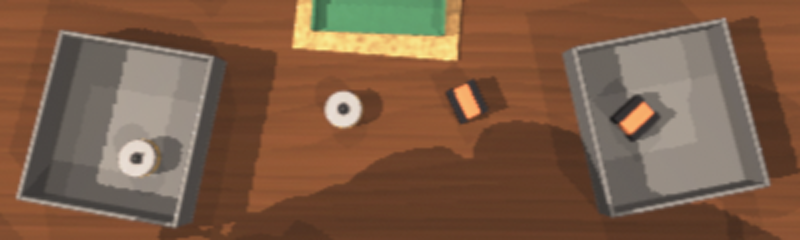

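Run:
```python
from h import *
c=read_camera('top')
f1=lambda p:np.array(p,float)/[4,3.7]+[180,130]
f2=lambda p:np.array(p,float)/2+[120,215]
def rep(n,uv,z):
    P=plane(c,uv,z)[:,:2]; print(n,P.round(3).tolist(),'c',P.mean(0).round(4),'sides',np.linalg.norm(P-np.roll(P,-1,0),axis=1).round(3),'ang',[round(float(np.degrees(np.arctan2(*(np.roll(P,-1,0)-P)[i][::-1]))),1) for i in range(len(P))])
rep('mat',f1([(384,60),(700,82),(676,427),(346,403)]),.004)
rep('trayopen',f1([(387,372),(650,380)]),.008)
rep('trayfar',f1([(402,90),(660,100)]),.024)
rep('handle',f1([(380,153),(660,164)]),.112)
rep('binL',f2([(62,32),(224,58),(180,228),(18,198)]),.07)
rep('binR',f2([(567,50),(725,20),(769,185),(611,216)]),.07)
rep('motors',f1([(455,140),(605,147)]),.041)
rep('motor_c',f1([(447,516)]),.03)
rep('trA',f1([(123,270),(165,227),(216,268),(176,309)]),.03)
rep('trB',f1([(653,484),(706,462),(734,522),(686,543)]),.03)
rep('old',f2([(137,158),(635,118)]),.035)
print(proj(c,[[.6,.3,.03],[.4,0,.03]]))
```

```text
mat [[0.742, 0.123], [0.727, -0.088], [0.479, -0.072], [0.494, 0.139]] c [0.6104 0.0257] sides [0.212 0.249 0.211 0.249] ang [-93.9, 176.2, 86.1, -3.5]
trayopen [[0.515, 0.113], [0.511, -0.055]] c [0.5128 0.029 ] sides [0.168 0.168] ang [-91.3, 88.7]
trayfar [[0.713, 0.108], [0.707, -0.06]] c [0.71  0.024] sides [0.169 0.169] ang [-91.9, 88.1]
handle [[0.642, 0.11], [0.637, -0.057]] c [0.6396 0.0265] sides [0.166 0.166] ang [-91.9, 88.1]
binL [[0.503, 0.407], [0.473, 0.211], [0.279, 0.25], [0.31, 0.439]] c [0.3912 0.3269] sides [0.198 0.198 0.191 0.195] ang [-98.5, 168.7, 80.6, -9.3]
binR [[0.487, -0.199], [0.525, -0.39], [0.333, -0.428], [0.297, -0.244]] c [ 0.4106 -0.3149] sides [0.195 0.196 0.188 0.195] ang [-78.7, -168.9, 101.1, 13.3]
motors [[0.672, 0.071], [0.668, -0.025]] c [0.6697 0.0233] sides [0.096 0.096] ang [-92.4, 87.6]
motor_c [[0.416, 0.07]] c [0.4165 0.0701] sides [0.] ang [0.0]
trA [[0.58, 0.28], [0.611, 0.255], [0.582, 0.221], [0.554, 0.245]] c [0.5817 0.2502] sides [0.039 0.044 0.037 0.044] ang [-39.0, -129.8, 140.6, 52.9]
trB [[0.439, -0.056], [0.454, -0.089], [0.414, -0.106], [0.4, -0.076]] c [ 0.4268 -0.0816] sides [0.036 0.043 0.033 0.043] ang [-65.6, -156.6, 115.4, 27.8]
old [[0.356, 0.317], [0.409, -0.285]] c [0.3823 0.0157] sides [0.604 0.604] ang [-84.9, 95.1]
[[203.38589364 195.29047363]
 [320.27685157 276.61233519]]
```

Run:
```python
from h import *
s=state();print(R.from_quat(s['ee_rot']).as_matrix().round(3)); print(np.degrees(s['qpos']).round(1),s['t'])
```

```text
[[-0.    -0.921  0.39 ]
 [-0.     0.39   0.921]
 [-1.     0.    -0.   ]]
[58.1 15.1 -2.8 72.2 -0.  81.1] 0.3
```

Request:
send_rows --pt "21 -41 -8 0 0 2.3 100" --pt "21 -41 -8 0 0 2.3 100" --pt "21 -41 -8 0 0 2.3 100" --pt "21 -41 -8 0 0 2.3 100" --pt "21 -41 -8 0 0 2.3 100" --pt "21 -41 -8 0 0 2.3 100" --pt "21 -41 -8 0 0 2.3 100" --pt "21 -41 -8 0 0 2.3 100" --pt "21 -41 -8 0 0 2.3 100" --pt "22 -44 -14 0 0 2.3 100" --pt "0 0 0 0 0 0 100" --pt "0 0 0 0 0 0 100"

```text
t: 1.8
eef_pos: [0.4156, 0.0705, 0.1703]
ee_rot: [-0.5, 0.5, 0.5, 0.5]
contact_force: [-0.1, -0.2, -0.6]
finger_gap: 0.0852
```

```bash
cat > look.py <<'E'
from h import *
import sys
s=state();c=read_camera('wrist');cv2.imwrite(f'pics/{sys.argv[1]}.png',c['img'])
print('t',s['t'],'pos',s['eef_pos'].round(4),'gap',round(s['finger_gap'],4),'F',s['contact_force'].round(1))
M=R.from_quat(s['ee_rot']).as_matrix();print('tooldir',M[:,0].round(3),'jaw yaw',np.degrees(np.arctan2(M[1,2],M[0,2])).round(2))
z=float(sys.argv[2]) if len(sys.argv)>2 else .03
hsv=cv2.cvtColor(c['img'],cv2.COLOR_BGR2HSV);H,S,V=cv2.split(hsv)
for nm,m in dict(copper=(H<16)&(S>110)&(V>200),white=(S<50)&(V>170)).items():
    for ce,a,mm in blobs(m,150,20000):
        r=cv2.minAreaRect(np.argwhere(mm)[:,::-1].astype(np.float32));b=cv2.boxPoints(r)
        P=plane(c,b,z,s)[:,:2];e=np.diff(P,axis=0)
        print(nm,ce,a,'centre',plane(c,r[0],z,s)[0,:2].round(4),'sides',np.linalg.norm(e,axis=1).round(3)[:2],'ang',np.degrees(np.arctan2(e[:,1],e[:,0])).round(1)[:2])
E
python3 look.py w1 .031
```

```text
t 1.8 pos [0.4156 0.0705 0.1703] gap 0.0852 F [-0.1 -0.2 -0.6]
tooldir [-0.  0. -1.] jaw yaw 89.98
copper [127.2 211.9] 748 centre [ 0.4274 -0.0811] sides [0.018 0.038] ang [121.7  25.6]
white [607.5 156.5] 6330 centre [0.3837 0.302 ] sides [0.225 0.057] ang [171.2  72.7]
white [315.8 197.2] 1857 centre [0.4157 0.0705] sides [0.042 0.041] ang [172.7  83.6]
white [582.6 296.4] 215 centre [0.5066 0.3072] sides [0.002 0.1  ] ang [-176.2   81.1]
```

View pics/w1.png

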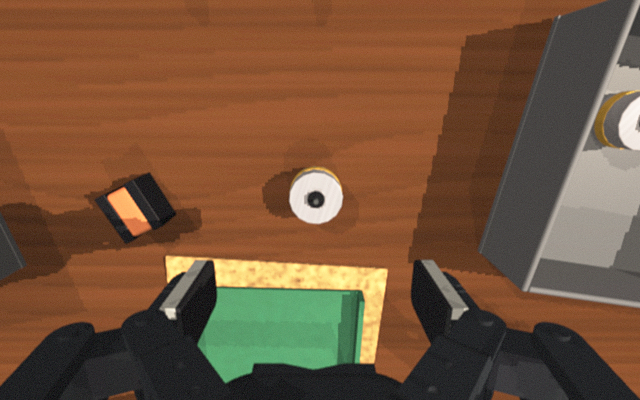

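The wrist view shows the motor's white top at (316,197). That gives (0.4157, 0.0705), directly under the tool, so I'm descending.

Request:
send_rows --pt "0 0 -30 0 0 0 100" --pt "0 0 -40 0 0 0 100" --pt "0 0 -30 0 0 0 100" --pt "0 0 -20 0 0 0 100" --pt "0 0 -12 0 0 0 100" --pt "0 0 -10 0 0 0 100" --pt "0 0 0 0 0 0 0" --pt "0 0 0 0 0 0 0" --pt "0 0 0 0 0 0 0" --pt "0 0 0 0 0 0 0" --pt "0 0 0 0 0 0 0" --pt "0 0 0 0 0 0 0"

```text
t: 3.35
eef_pos: [0.4162, 0.0704, 0.0291]
ee_rot: [0.5, -0.5, -0.5, -0.5]
contact_force: [-3.7, 0.3, 12.0]
finger_gap: 0.0424
```

Request:
send_rows --pt "0 0 20 0 0 0 0" --pt "0 0 40 0 0 0 0" --pt "0 0 30 0 0 0 0" --pt "20 -6 0 0 0 0 0" --pt "35 -10 0 0 0 0 0" --pt "35 -10 0 0 0 0 0" --pt "30 -10 0 0 0 0 0" --pt "20 -5 0 0 0 0 0" --pt "10 -2 0 0 0 0 0" --pt "0 0 -20 0 0 0 0" --pt "0 0 -20 0 0 0 0" --pt "0 0 0 0 0 0 0"

```text
t: 4.85
eef_pos: [0.5646, 0.0276, 0.0775]
ee_rot: [-0.5, 0.5, 0.501, 0.499]
contact_force: [-0.6, -0.8, -1.2]
finger_gap: 0.0423
```

```bash
python3 look.py w2 .041
```

```text
t 4.85 pos [0.5646 0.0276 0.0775] gap 0.0423 F [-0.6 -0.8 -1.2]
tooldir [-0.002  0.    -1.   ] jaw yaw 90.04
white [310.7 263.2] 1614 centre [0.5684 0.025 ] sides [0.043 0.015] ang [97.   7.8]
```

View pics/w2.png

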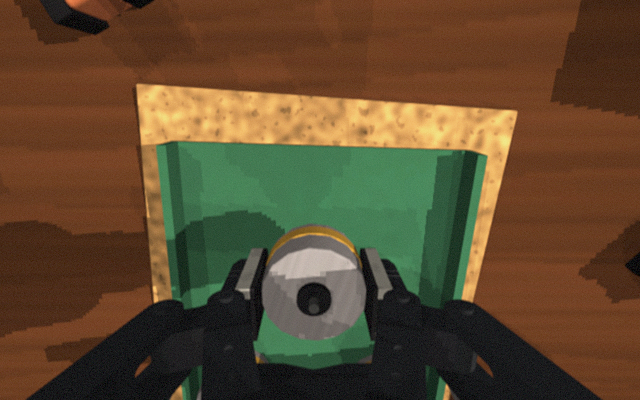

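The motor is held between the pads over the middle of the tray floor, with the tray walls clear on both sides. I'll lower it and release.

Request:
send_rows --pt "0 0 -15 0 0 0 0" --pt "0 0 -15 0 0 0 0" --pt "0 0 -10 0 0 0 0" --pt "0 0 0 0 0 0 0" --pt "0 0 0 0 0 0 100" --pt "0 0 0 0 0 0 100" --pt "0 0 0 0 0 0 100" --pt "0 0 0 0 0 0 100" --pt "0 0 30 0 0 0 100" --pt "0 0 50 0 0 0 100" --pt "0 0 60 0 0 0 100" --pt "0 0 60 0 0 0 100"

```text
t: 6.4
eef_pos: [0.5654, 0.0274, 0.2403]
ee_rot: [0.5, -0.5, -0.5, -0.5]
contact_force: [1.1, 0.0, 0.3]
finger_gap: 0.0854
```

Request:
send_rows --pt "10 0 0 0 0 -10 100" --pt "10 0 0 0 0 -10 100" --pt "10 0 0 0 0 -10 100" --pt "10 0 0 0 0 -10 100" --pt "10 0 0 0 0 -10 100" --pt "10 0 0 0 0 -10 100" --pt "7 0 0 0 0 -10 100" --pt "5 0 0 0 0 -10 100" --pt "3 -1 0 0 0 -10 100" --pt "0 0 0 0 0 -1.8 100" --pt "0 0 0 0 0 0 100"

```text
t: 7.78
eef_pos: [0.6407, 0.0264, 0.2383]
ee_rot: [0.01, 0.707, -0.01, 0.707]
contact_force: [0.0, 1.0, 0.3]
finger_gap: 0.0856
```

```bash
python3 look.py w3 .041
python3 - <<'E'
from h import *
c=read_camera('top');cv2.imwrite('pics/t3.png',cv2.resize(c['img'][120:320,100:520],None,fx=1.9,fy=1.9))
E
```

```text
t 7.775 pos [0.6407 0.0264 0.2383] gap 0.0856 F [0.  1.  0.3]
tooldir [-0.  0. -1.] jaw yaw -1.59
copper [630.4  65.8] 392 centre [0.9188 0.1183] sides [0.016 0.021] ang [ -1.6 -75.6]
copper [624.6 117.7] 1006 centre [0.9229 0.0762] sides [0.03  0.037] ang [ -1.6 -75.6]
copper [616.  146.6] 324 centre [0.9261 0.0507] sides [0.034 0.016] ang [ 11.9 -64.3]
copper [616.7 174.2] 409 centre [0.9317 0.0205] sides [0.041 0.013] ang [ -1.6 -75.6]
copper [614.7 193.8] 813 centre [0.9329 0.0041] sides [0.046 0.025] ang [  2.4 -72.2]
copper [616.5 208.5] 313 centre [ 0.9362 -0.013 ] sides [0.049 0.009] ang [  4.9 -70.4]
copper [607.5 238.4] 1863 centre [ 0.9388 -0.0497] sides [0.065 0.059] ang [  3.3 -71.7]
copper [625.7 269.1] 202 centre [ 0.9592 -0.0775] sides [0.036 0.016] ang [ -1.6 -75.6]
copper [124.9 276.1] 503 centre [ 0.4381 -0.0747] sides [0.04  0.017] ang [ 25.5 -75.1]
copper [595.6 281.5] 325 centre [ 0.9427 -0.0949] sides [0.06  0.014] ang [  3.6 -72.3]
copper [602.  300.6] 1243 centre [ 0.9496 -0.117 ] sides [0.076 0.034] ang [  1.6 -73.4]
copper [602.2 325.1] 916 centre [ 0.9558 -0.1524] sides [0.081 0.03 ] ang [  3.6 -72.3]
white [408.   47.1] 472 centre [0.7251 0.1393] sides [0.086 0.005] ang [  7.4 -74.1]
white [352.1 126.5] 1213 centre [0.6779 0.0732] sides [0.035 0.041] ang [  8.1 -78.5]
white [239.  177.8] 1232 centre [0.5684 0.0279] sides [0.04  0.041] ang [ -1.6 -94.3]
white [351.1 222.8] 653 centre [ 0.6764 -0.0218] sides [0.026 0.042] ang [ -1.6 -89. ]
```

View pics/w3.png

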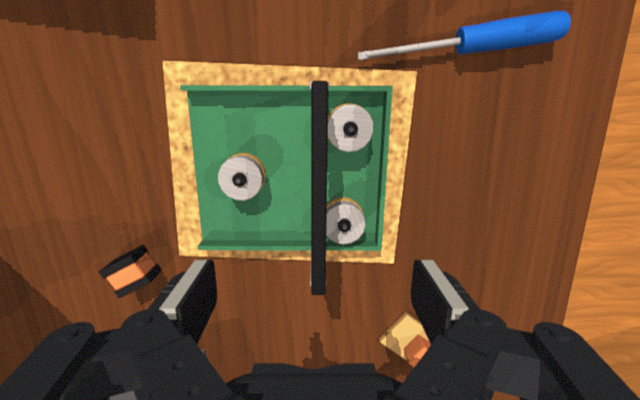

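View pics/t3.png

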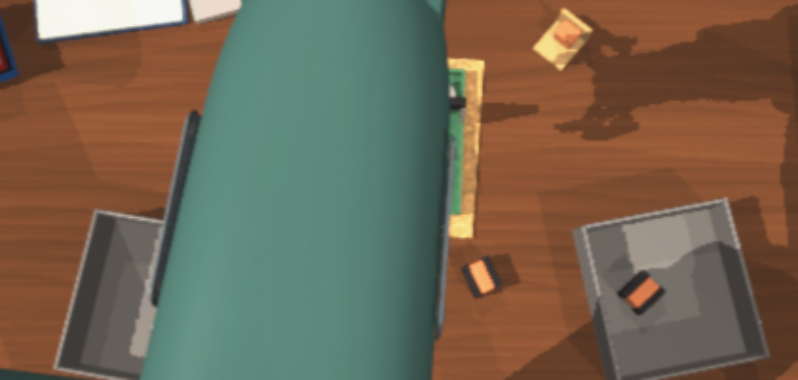

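The wrist view shows all three motors on the tray: (240,178), (351,127) and (345,223). The black handle bar runs down columns 312–327, from row 82 to row 293. Next I measure the bar itself.

Run:
```python
from h import *
s=state();c=read_camera('wrist');g=c['img'].max(2)
m=(g<60).astype(np.uint8);m[:, :290]=0;m[:,345:]=0;m[:75]=0;m[300:]=0
b=max(blobs(m),key=lambda t:t[1]);pts=np.argwhere(b[2])[:,::-1].astype(np.float32);r=cv2.minAreaRect(pts);print(r)
P=plane(c,cv2.boxPoints(r),.112,s)[:,:2];print(P.round(4),P.mean(0))
```

```text
((324.344482421875, 187.88070678710938), (212.1802978515625, 28.973554611206055), 88.83085632324219)
[[ 0.6384  0.1101]
 [ 0.6583  0.1099]
 [ 0.6607 -0.0565]
 [ 0.6366 -0.0564]] [0.64850247 0.02675973]
```

Run:
```python
from h import *
s=state();c=read_camera('wrist');g=c['img'].max(2)
L=[]
for v in (90,160,175,190,260,285):
    x=[u for u in range(300,340) if g[v,u]<60];uv=[[x[0],v],[x[-1]+1,v]];print(v,x[0],x[-1],plane(c,uv,.112,s)[:,:2].round(4).tolist())
```

```text
90 311 327 [[0.6406, 0.1048], [0.6524, 0.1045]]
160 312 326 [[0.6399, 0.0562], [0.6509, 0.0558]]
175 312 326 [[0.6396, 0.0449], [0.6507, 0.0446]]
190 312 325 [[0.6392, 0.0334], [0.6498, 0.0331]]
260 312 324 [[0.6375, -0.0249], [0.648, -0.0252]]
285 312 325 [[0.6368, -0.0477], [0.6484, -0.048]]
```

The bar centre comes out at (0.6445, 0.0265) from the wrist camera and (0.640, 0.0265) from the top camera. They agree well enough, so I'm descending onto it.

Request:
send_rows --pt "2 0 -30 0 0 0 100" --pt "0 0 -40 0 0 0 100" --pt "0 0 -30 0 0 0 100" --pt "0 0 -20 0 0 0 100" --pt "0 0 -15 0 0 0 100" --pt "0 0 0 0 0 0 0" --pt "0 0 0 0 0 0 0" --pt "0 0 0 0 0 0 0" --pt "0 0 0 0 0 0 0" --pt "0 0 0 0 0 0 0" --pt "0 0 0 0 0 0 0" --pt "0 0 0 0 0 0 0"

```text
t: 9.48
eef_pos: [0.6433, 0.0264, 0.104]
ee_rot: [0.011, 0.707, -0.011, 0.708]
contact_force: [-0.3, -0.3, 5.4]
finger_gap: 0.0114
```

```bash
python3 look.py w4 .041|head -2
```

```text
t 9.475 pos [0.6433 0.0264 0.104 ] gap 0.0114 F [-0.3 -0.3  5.4]
tooldir [ 0.001 -0.    -1.   ] jaw yaw -1.76
```

View pics/w4.png

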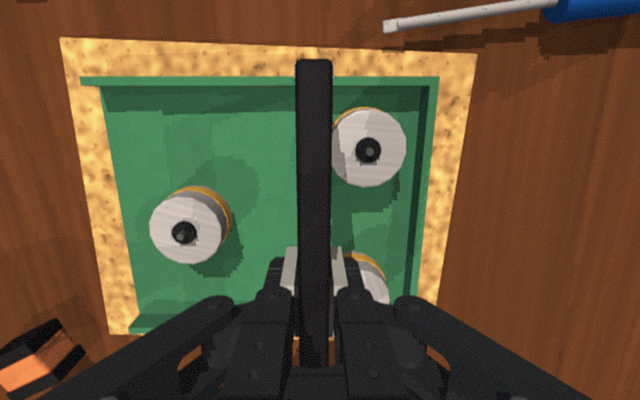

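The bar is between the pads and the jaw reads 11.4 mm, so the grip is good. The three motors stand on the floor. I'll lift with gentle ramps.

Request:
send_rows --pt "0 0 3 0 0 0 0" --pt "0 0 6 0 0 0 0" --pt "0 0 10 0 0 0 0" --pt "0 0 14 0 0 0 0" --pt "0 0 16 0 0 0 0" --pt "0 0 18 0 0 0 0" --pt "0 0 16 0 0 0 0" --pt "0 0 13 0 0 0 0" --pt "0 0 9 0 0 0 0" --pt "0 0 5 0 0 0 0" --pt "0 0 2 0 0 0 0" --pt "0 0 0 0 0 0 0"

```text
t: 11.02
eef_pos: [0.6427, 0.0264, 0.215]
ee_rot: [0.011, 0.707, -0.011, 0.707]
contact_force: [0.2, 0.6, -6.4]
finger_gap: 0.0112
```

```bash
python3 look.py w5 .041|head -2
```

```text
t 11.025 pos [0.6427 0.0264 0.215 ] gap 0.0112 F [ 0.2  0.6 -6.4]
tooldir [-0.  0. -1.] jaw yaw -1.76
```

View pics/w5.png

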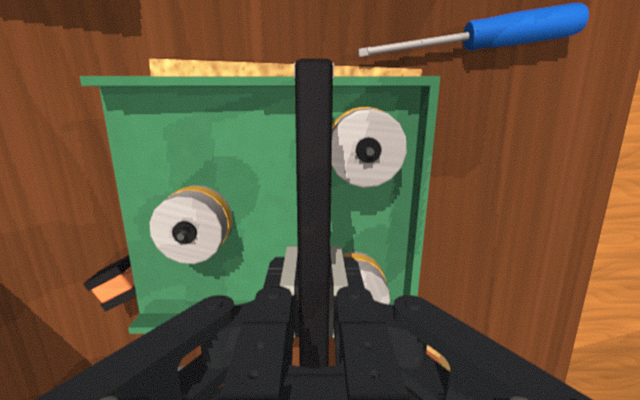

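The tray picture matches the one before the lift, so nothing slipped or pitched. Now over to the left bin.

Request:
send_rows --pt "-2 5 0 0 0 -0.2 0" --pt "-3 11 0 0 0 -0.4 0" --pt "-5 18 0 0 0 -0.6 0" --pt "-7 24 0 0 0 -0.8 0" --pt "-8 28 0 0 0 -0.8 0" --pt "-8 30 0 0 0 -0.9 0" --pt "-8 30 0 0 0 -0.9 0" --pt "-8 30 0 0 0 -0.9 0" --pt "-8 28 0 0 0 -0.8 0" --pt "-7 25 0 0 0 -0.7 0" --pt "-5 18 0 0 0 -0.6 0" --pt "-3 12 0 0 0 -0.4 0"

```text
t: 12.58
eef_pos: [0.5701, 0.2867, 0.2153]
ee_rot: [0.06, 0.705, -0.06, 0.705]
contact_force: [0.2, -0.6, -5.9]
finger_gap: 0.011
```

Request:
send_rows --pt "-2 7 0 0 0 -0.2 0" --pt "-1 3 0 0 0 0 0" --pt "0 0 0 0 0 0 0" --pt "0 0 0 0 0 0 0"

```text
t: 13.08
eef_pos: [0.568, 0.2949, 0.2153]
ee_rot: [0.062, 0.704, -0.062, 0.704]
contact_force: [-0.1, -0.2, -5.8]
finger_gap: 0.0112
```

```bash
python3 look.py w6 .041|head -2;  python3 - <<'E'
from h import *
c=read_camera('top');cv2.imwrite('pics/t6.png',cv2.resize(c['img'][120:340,60:520],None,fx=1.7,fy=1.7))
c=read_camera('scene');cv2.imwrite('pics/s6.png',c['img'])
# tilt plan
u=np.array([np.cos(np.radians(10)),-np.sin(np.radians(10))]);L=np.array([.440,.318])
for th in range(0,60,5):
    t=np.radians(th);print(th,(L+u*(.13*np.cos(t)-.096*np.sin(t))).round(4),round(.12+.13*np.sin(t)+.096*np.cos(t),4))
E
```

```text
t 13.075 pos [0.568  0.2949 0.2153] gap 0.0112 F [-0.1 -0.2 -5.8]
tooldir [ 0. -0. -1.] jaw yaw -9.99
0 [0.568  0.2954] 0.216
5 [0.5593 0.297 ] 0.227
10 [0.5497 0.2987] 0.2371
15 [0.5392 0.3005] 0.2464
20 [0.528  0.3025] 0.2547
25 [0.5161 0.3046] 0.2619
30 [0.5036 0.3068] 0.2681
35 [0.4906 0.3091] 0.2732
40 [0.4773 0.3114] 0.2771
45 [0.4637 0.3138] 0.2798
50 [0.4499 0.3163] 0.2813
55 [0.436  0.3187] 0.2816
```

View pics/w6.png

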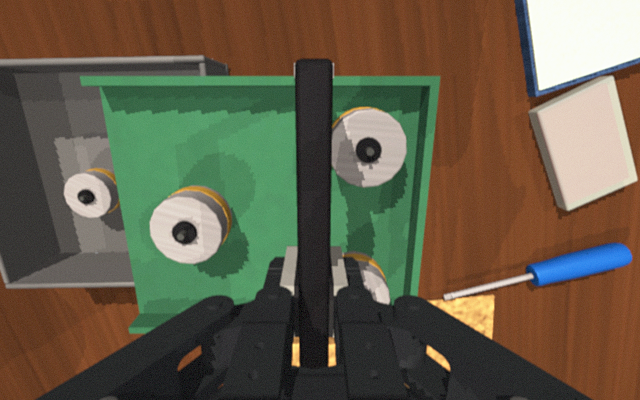

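View pics/t6.png

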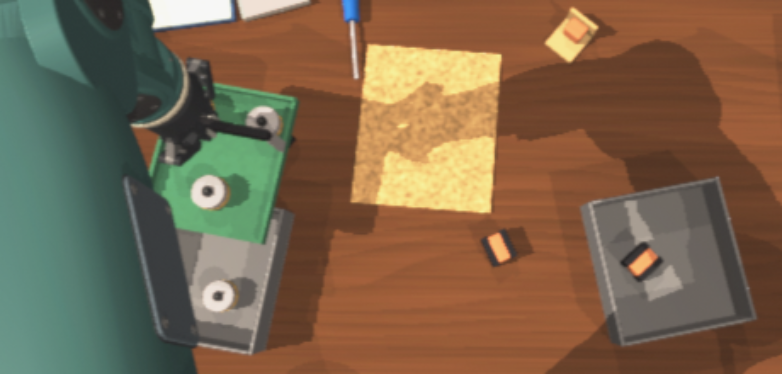

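View pics/s6.png

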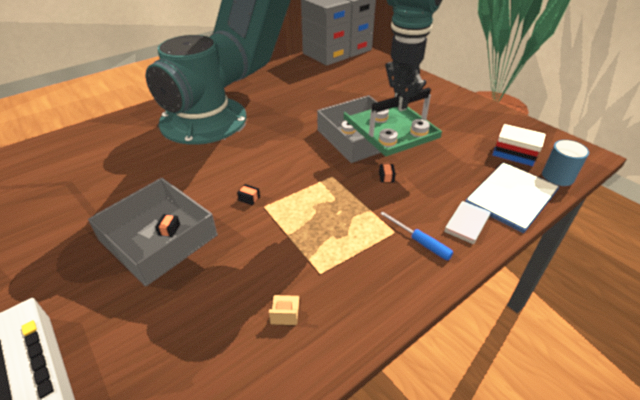

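The tray's open end is over the left bin, with the lip corner at (264,243) inside the bin edge in the crop. All three motors are still aboard. I'm tipping about the lip.

Request:
send_rows --pt "-4.3 0.8 3 -0.43 -2.46 0 0" --pt "-4.4 0.8 3 -0.43 -2.46 0 0" --pt "-4.8 0.8 2.5 -0.43 -2.46 0 0" --pt "-4.8 0.9 2.5 -0.43 -2.46 0 0" --pt "-5.2 0.9 2.1 -0.43 -2.46 0 0" --pt "-5.3 0.9 2.2 -0.43 -2.46 0 0" --pt "-5.6 1 1.6 -0.43 -2.46 0 0" --pt "-5.6 1 1.7 -0.43 -2.46 0 0"

```text
t: 14.22
eef_pos: [0.5274, 0.3023, 0.2339]
ee_rot: [0.05, 0.571, -0.071, 0.816]
contact_force: [-0.6, 0.2, -5.2]
finger_gap: 0.0108
```

```bash
python3 look.py w7 .041|head -2
```

```text
t 14.225 pos [0.5274 0.3023 0.2339] gap 0.0108 F [-0.6  0.2 -5.2]
tooldir [ 0.337 -0.059 -0.94 ] jaw yaw -9.98
```

View pics/w7.png

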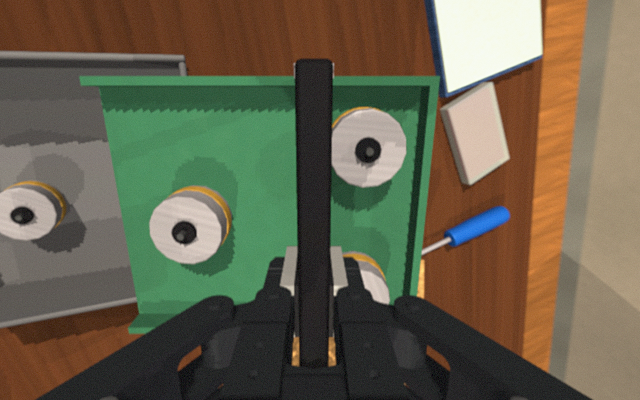

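At 20° the motors are still in place. I continue tipping.

Request:
send_rows --pt "-6 1 3.6 -0.43 -2.46 0 0" --pt "-5.9 1.1 3.6 -0.43 -2.46 0 0" --pt "-6.2 1.1 3.1 -0.43 -2.46 0 0" --pt "-6.3 1.1 3.1 -0.43 -2.46 0 0" --pt "0 0 0 0 0 0 0"

```text
t: 14.9
eef_pos: [0.5027, 0.3068, 0.2472]
ee_rot: [0.043, 0.499, -0.075, 0.862]
contact_force: [0.8, -0.1, -6.1]
finger_gap: 0.0109
```

```bash
python3 look.py w8 .041|head -2
```

```text
t 14.9 pos [0.5027 0.3068 0.2472] gap 0.0109 F [ 0.8 -0.1 -6.1]
tooldir [ 0.491 -0.085 -0.867] jaw yaw -9.92
```

View pics/w8.png

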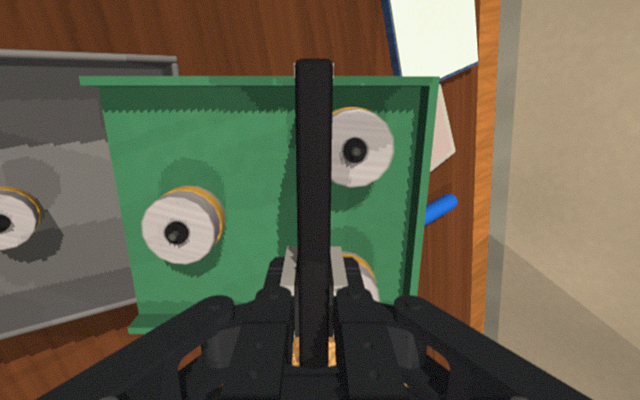

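They have just begun to slide at 30°. I go on a little and let them run.

Request:
send_rows --pt "-2.6 0.5 1.1 -0.17 -0.98 0 0" --pt "-2.6 0.5 1.1 -0.17 -0.98 0 0" --pt "0 0 0 0 0 0 0" --pt "0 0 0 0 0 0 0" --pt "0 0 0 0 0 0 0" --pt "0 0 0 0 0 0 0" --pt "0 0 0 0 0 0 0"

```text
t: 15.82
eef_pos: [0.4984, 0.3079, 0.2498]
ee_rot: [0.042, 0.483, -0.076, 0.871]
contact_force: [0.1, 0.2, -1.7]
finger_gap: 0.0111
```

```bash
python3 look.py w9 .041|head -2
```

```text
t 15.825 pos [0.4984 0.3079 0.2498] gap 0.0111 F [ 0.1  0.2 -1.7]
tooldir [ 0.522 -0.091 -0.848] jaw yaw -9.99
```

View pics/w9.png

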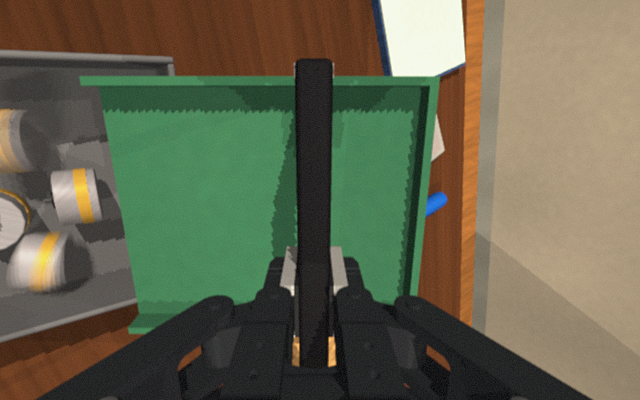

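All three motors slid off into the left bin beside the old one, and the tray is empty. Now I level it and carry it back.

Request:
send_rows --pt "4 -1 6 0.62 3.5 0 0" --pt "8 -1 4 0.62 3.5 0 0" --pt "8 -1 4 0.62 3.5 0 0" --pt "8 -2 4 0.62 3.5 0 0" --pt "8 -2 0 0.62 3.5 0 0" --pt "8 -2 0 0.62 3.5 0 0" --pt "8 -2 0 0.62 3.5 0 0" --pt "8 -2 0 0.62 3.5 0 0" --pt "8 -2 0 0.62 3.5 0 0" --pt "0 0 0 0 0 0 0"

```text
t: 17.12
eef_pos: [0.5676, 0.2924, 0.2667]
ee_rot: [0.062, 0.705, -0.062, 0.704]
contact_force: [-0.5, -0.9, -2.5]
finger_gap: 0.011
```

```bash
python3 look.py w10 .041|head -2
python3 - <<'E'
from h import *
print(state()['ee_rot'])
c=read_camera('top');cv2.imwrite('pics/t10.png',cv2.resize(c['img'][120:340,60:520],None,fx=1.7,fy=1.7))
E
```

```text
t 17.125 pos [0.5676 0.2924 0.2667] gap 0.011 F [-0.5 -0.9 -2.5]
tooldir [-0.     0.001 -1.   ] jaw yaw -10.05
[ 0.06206823  0.70422969 -0.06144709  0.70457954]
```

View pics/w10.png

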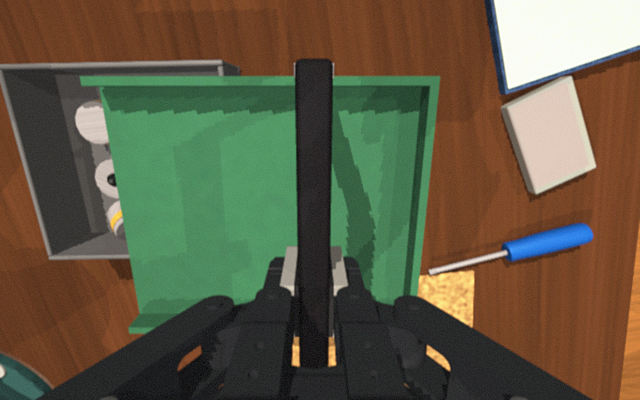

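The tray is level and empty. I carry it back to the mat.

Request:
send_rows --pt "3 -10 0 0 0 0.3 0" --pt "6 -22 0 0 0 0.6 0" --pt "8 -30 0 0 0 0.8 0" --pt "10 -37 0 0 0 1 0" --pt "10 -37 0 0 0 1 0" --pt "10 -37 -5 0 0 1 0" --pt "9 -35 -10 0 0 0.8 0" --pt "8 -30 -20 0 0 0.7 0" --pt "6 -20 -25 0 0 0.5 0" --pt "3 -10 -25 0 0 0.3 0" --pt "0 0 -25 0 0 0 0" --pt "0 0 -20 0 0 0 0"

```text
t: 18.73
eef_pos: [0.6386, 0.0243, 0.137]
ee_rot: [0.019, 0.707, -0.018, 0.707]
contact_force: [-0.2, 0.4, -2.8]
finger_gap: 0.0113
```

Request:
send_rows --pt "0 0 -14 0 0 0 0" --pt "0 0 -8 0 0 0 0" --pt "0 0 -5 0 0 0 0" --pt "0 0 -3 0 0 0 0" --pt "0 0 0 0 0 0 0" --pt "0 0 0 0 0 0 0"

```text
t: 19.48
eef_pos: [0.6394, 0.0248, 0.1078]
ee_rot: [0.019, 0.707, -0.018, 0.707]
contact_force: [0.6, 0.0, -2.3]
finger_gap: 0.0114
```

```bash
python3 look.py w11 .041|head -2
```

```text
t 19.475 pos [0.6394 0.0248 0.1078] gap 0.0114 F [ 0.6  0.  -2.3]
tooldir [-0.     0.001 -1.   ] jaw yaw -2.98
```

View pics/w11.png

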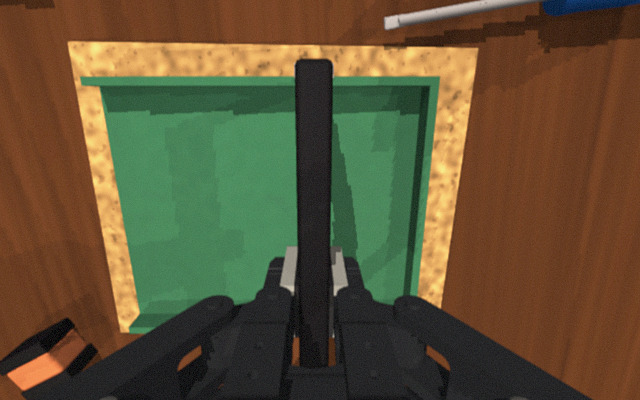

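The tray is centred over the mat and square with it, about 3 mm above it. I set it down and release.

Request:
send_rows --pt "0 0 -2 0 0 0 0" --pt "0 0 -2 0 0 0 0" --pt "0 0 0 0 0 0 0" --pt "0 0 0 0 0 0 100" --pt "0 0 0 0 0 0 100" --pt "0 0 0 0 0 0 100" --pt "0 0 0 0 0 0 100" --pt "0 0 0 0 0 0 100" --pt "0 0 40 0 0 0 100" --pt "0 0 60 0 0 0 100" --pt "0 0 40 0 0 0 100"

```text
t: 20.9
eef_pos: [0.6394, 0.0248, 0.2462]
ee_rot: [0.019, 0.706, -0.018, 0.707]
contact_force: [0.2, -0.6, -0.6]
finger_gap: 0.0853
```

Request:
send_rows --pt "-20 -12 0 0 0 10 100" --pt "-20 -12 0 0 0 10 100" --pt "-25 -12 -5 0 0 10 100" --pt "-25 -12 -5 0 0 10 100" --pt "-25 -12 -10 0 0 10 100" --pt "-25 -12 -10 0 0 10 100" --pt "-25 -12 -10 0 0 10 100" --pt "-20 -12 -10 0 0 10 100" --pt "-17 -8 -10 0 0 10 100" --pt "-10 -4 -10 0 0 10 100" --pt "0 0 0 0 0 10 100" --pt "0 0 0 0 0 8 100"

```text
t: 22.4
eef_pos: [0.4271, -0.0833, 0.1735]
ee_rot: [-0.597, 0.379, 0.597, 0.378]
contact_force: [-0.2, 0.0, 0.3]
finger_gap: 0.0853
```

```bash
python3 look.py w12 .03;python3 - <<'E'
from h import *
c=read_camera('top');cv2.imwrite('pics/t12.png',cv2.resize(c['img'][120:340,60:520],None,fx=1.7,fy=1.7))
E
```

```text
t 22.4 pos [ 0.4271 -0.0833  0.1735] gap 0.0853 F [-0.2  0.   0.3]
tooldir [-0.001 -0.001 -1.   ] jaw yaw 115.29
copper [65.1 61.9] 1657 centre [ 0.4123 -0.2899] sides [0.045 0.019] ang [133.   37.5]
copper [314.  196.9] 833 centre [ 0.4281 -0.0831] sides [0.017 0.039] ang [115.3  26. ]
white [127.6  75.7] 276 centre [ 0.4    -0.2474] sides [0.072 0.003] ang [-168.1  111.7]
```

View pics/w12.png

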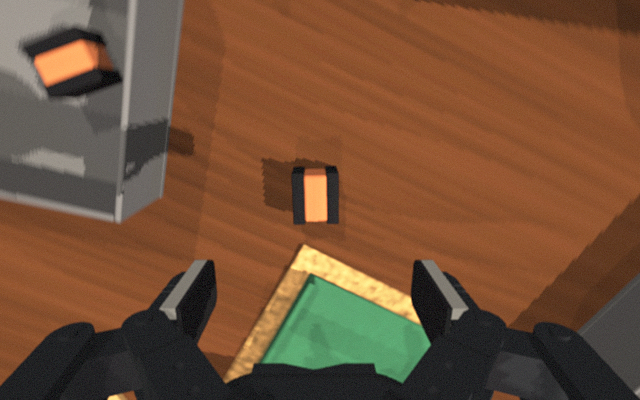

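View pics/t12.png

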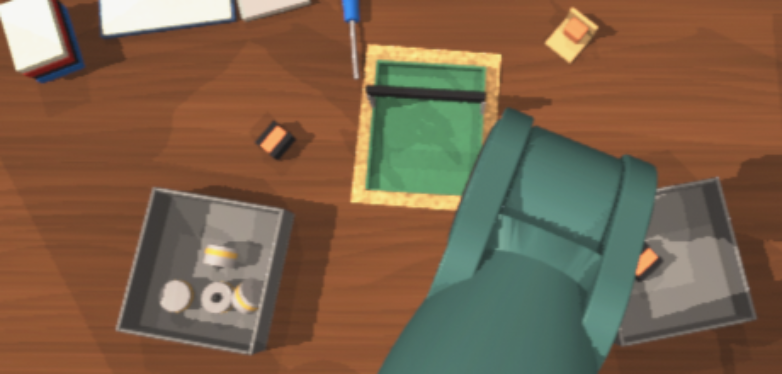

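The wrist view shows the transformer squarely between the jaws at (314,196). The top view shows four motors in the left bin and the tray on the mat. I'm picking the transformer up.

Request:
send_rows --pt "0.5 0 -30 0 0 0 100" --pt "0.5 0 -40 0 0 0 100" --pt "0 0 -32 0 0 0 100" --pt "0 0 -20 0 0 0 100" --pt "0 0 -12 0 0 0 100" --pt "0 0 -9 0 0 0 100" --pt "0 0 0 0 0 0 0" --pt "0 0 0 0 0 0 0" --pt "0 0 0 0 0 0 0" --pt "0 0 0 0 0 0 0" --pt "0 0 0 0 0 0 0"

```text
t: 23.88
eef_pos: [0.4286, -0.0833, 0.0312]
ee_rot: [0.597, -0.38, -0.596, -0.379]
contact_force: [-1.7, -0.1, 7.8]
finger_gap: 0.0368
```

Request:
send_rows --pt "0 0 20 0 0 0 0" --pt "0 0 40 0 0 0 0" --pt "0 0 30 0 0 0 0" --pt "12 6 0 0 0 8 0" --pt "20 11 0 0 0 9 0" --pt "22 12 0 0 0 9 0" --pt "22 12 0 0 0 9 0" --pt "22 12 0 0 0 9 0" --pt "20 11 0 0 0 9 0" --pt "16 8 0 0 0 8.7 0" --pt "0 0 -20 0 0 0 0" --pt "0 0 -20 0 0 0 0"

```text
t: 25.38
eef_pos: [0.5625, -0.0111, 0.0803]
ee_rot: [0.707, -0.021, -0.706, -0.02]
contact_force: [-0.2, -0.9, -1.2]
finger_gap: 0.0368
```

```bash
python3 look.py w13 .03|head -2
```

```text
t 25.375 pos [ 0.5625 -0.0111  0.0803] gap 0.0368 F [-0.2 -0.9 -1.2]
tooldir [ 0.001 -0.001 -1.   ] jaw yaw 176.73
```

View pics/w13.png

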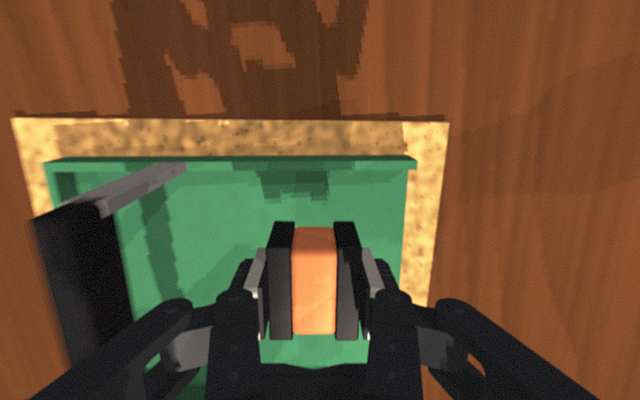

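The transformer is held over the tray floor near the -y wall, clear of the handle. I lower it and release with a partial opening.

Request:
send_rows --pt "0 0 -18 0 0 0 0" --pt "0 0 -15 0 0 0 0" --pt "0 0 -8 0 0 0 0" --pt "0 0 0 0 0 0 0" --pt "0 0 0 0 0 0 70" --pt "0 0 0 0 0 0 70" --pt "0 0 0 0 0 0 70" --pt "0 0 0 0 0 0 70" --pt "0 0 30 0 0 0 70" --pt "0 0 50 0 0 0 70" --pt "0 0 50 0 0 0 100" --pt "0 0 30 0 0 0 100"

```text
t: 26.92
eef_pos: [0.5626, -0.0113, 0.202]
ee_rot: [0.708, -0.021, -0.706, -0.02]
contact_force: [0.1, -0.1, -0.6]
finger_gap: 0.0854
```

```bash
python3 look.py w14 .038;python3 - <<'E'
from h import *
c=read_camera('scene');cv2.imwrite('pics/s14.png',c['img'][60:330,60:480])
c=read_camera('top');im=c['img'];H,S,V=cv2.split(cv2.cvtColor(im,cv2.COLOR_BGR2HSV))
for ce,a,m in blobs((H<16)&(S>90)&(V>170),40,400): print(ce,a,plane(c,ce,.03)[0,:2].round(3))
cv2.imwrite('pics/t14.png',cv2.resize(im[120:340,60:520],None,fx=1.7,fy=1.7))
E
```

```text
t 26.925 pos [ 0.5626 -0.0113  0.202 ] gap 0.0854 F [ 0.1 -0.1 -0.6]
tooldir [ 0.003 -0.002 -1.   ] jaw yaw 176.72
copper [314.7 190.7] 864 centre [ 0.5612 -0.011 ] sides [0.017 0.038] ang [176.8  87.3]
[ 3.  35.7] 58 [1.047 0.888]
[58.5 41.2] 42 [1.031 0.732]
[ 4.9 52.7] 47 [0.995 0.874]
[35.1 61.7] 77 [0.968 0.787]
[ 4.3 69.2] 54 [0.945 0.867]
[ 9.9 92.4] 93 [0.877 0.84 ]
[398.2 137.3] 157 [ 0.761 -0.2  ]
[600.6 196.7] 41 [ 0.607 -0.71 ]
[220.3 201.4] 117 [0.585 0.256]
[437.9 273.7] 138 [ 0.41  -0.287]
[633.9 300.9] 50 [ 0.35  -0.757]
```

View pics/w14.png

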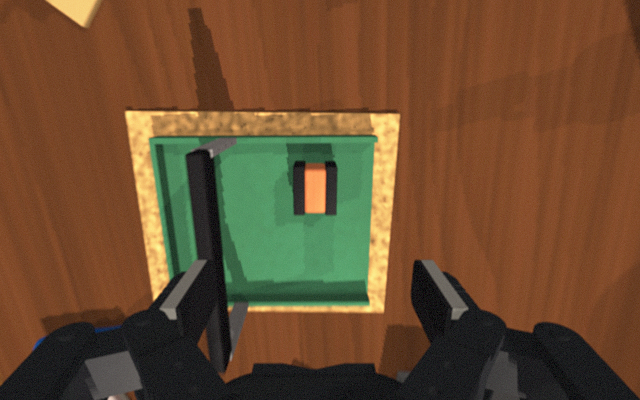

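View pics/t14.png

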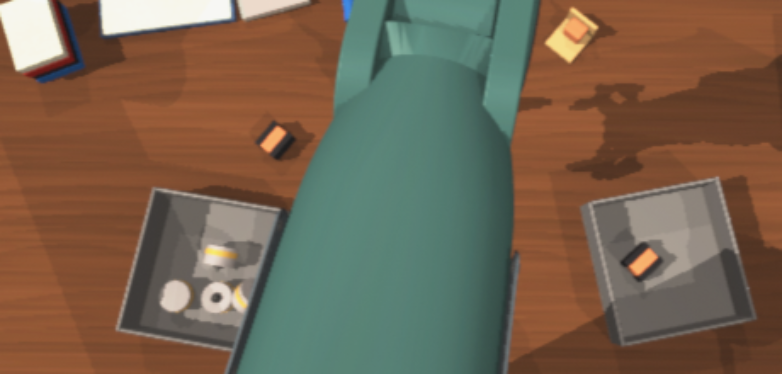

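The transformer stands in the tray at (315,190), measured (0.561, -0.011). The other one hasn't moved, still at about (0.584, 0.253), so I go there.

Request:
send_rows --pt "1 10 0 0 0 -2 100" --pt "2 25 0 0 0 -4 100" --pt "2 35 0 0 0 -4 100" --pt "2 35 0 0 0 -4 100" --pt "2 35 0 0 0 -4 100" --pt "2 35 -5 0 0 -4 100" --pt "3 35 -5 0 0 -4 100" --pt "3 30 -10 0 0 -4 100" --pt "3 18 -10 0 0 -4 100" --pt "1 6 0 0 0 -2 100" --pt "0 0 0 0 0 0 100"

```text
t: 28.45
eef_pos: [0.5827, 0.253, 0.168]
ee_rot: [-0.666, 0.238, 0.667, 0.236]
contact_force: [-0.8, -0.7, 0.2]
finger_gap: 0.0851
```

```bash
python3 look.py w15 .03
```

```text
t 28.45 pos [0.5827 0.253  0.168 ] gap 0.0851 F [-0.8 -0.7  0.2]
tooldir [-0.002 -0.002 -1.   ] jaw yaw 140.76
copper [311.2 202. ] 556 centre [0.5852 0.254 ] sides [0.039 0.018] ang [140.8  52. ]
copper [  5.1 368.4] 263 centre [0.9115 0.2   ] sides [0.014 0.035] ang [140.8  36.2]
white [612.6  26.2] 256 centre [0.3459 0.2858] sides [0.036 0.009] ang [-163.7  108.9]
white [469.1  51.1] 379 centre [0.4198 0.2386] sides [0.091 0.003] ang [171.4  91.9]
white [616.6  71. ] 2368 centre [0.3527 0.3068] sides [0.034 0.067] ang [145.5  71.8]
white [479.5 177.2] 2150 centre [0.4654 0.3325] sides [0.029 0.206] ang [165.1  82.6]
white [556.5 137.1] 1625 centre [0.4181 0.3259] sides [0.059 0.039] ang [170.2  88.5]
white [633.4 147.5] 506 centre [0.3689 0.3726] sides [0.01  0.036] ang [140.8  66.6]
white [ 97.1 202. ] 702 centre [0.7189 0.1449] sides [0.09  0.006] ang [-174.1   96.3]
white [580.7 281. ] 307 centre [0.4496 0.4547] sides [0.099 0.003] ang [171.   85.7]
white [105.3 324. ] 296 centre [0.7988 0.2237] sides [0.024 0.017] ang [153.4  50.9]
```

View pics/w15.png

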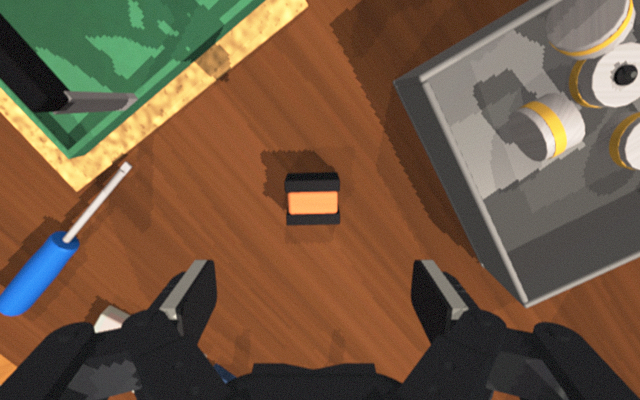

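The transformer is at (312,200), so its centre is (0.5852, 0.254). The gripper fingers clear the bin and the screwdriver. Descending.

Request:
send_rows --pt "2 1 -30 0 0 0 100" --pt "0 0 -40 0 0 0 100" --pt "0 0 -30 0 0 0 100" --pt "0 0 -18 0 0 0 100" --pt "0 0 -10 0 0 0 100" --pt "0 0 -9 0 0 0 100" --pt "0 0 0 0 0 0 0" --pt "0 0 0 0 0 0 0" --pt "0 0 0 0 0 0 0" --pt "0 0 0 0 0 0 0" --pt "0 0 0 0 0 0 0"

```text
t: 29.88
eef_pos: [0.5857, 0.254, 0.0333]
ee_rot: [0.666, -0.238, -0.666, -0.237]
contact_force: [-0.5, -1.0, 5.0]
finger_gap: 0.0429
```

Request:
send_rows --pt "0 0 20 0 0 0 0" --pt "0 0 40 0 0 0 0" --pt "0 0 30 0 0 0 0" --pt "-2 -12 0 0 0 3 0" --pt "-3 -25 0 0 0 6 0" --pt "-3 -32 0 0 0 6 0" --pt "-3 -34 0 0 0 6 0" --pt "-3 -34 0 0 0 6 0" --pt "-3 -30 0 0 0 6 0" --pt "-2 -18 0 0 0 3.2 0" --pt "0 0 -20 0 0 0 0" --pt "0 0 -20 0 0 0 0"

```text
t: 31.38
eef_pos: [0.5665, 0.0685, 0.0825]
ee_rot: [0.707, -0.02, -0.706, -0.019]
contact_force: [-0.2, 0.1, -0.2]
finger_gap: 0.0428
```

```bash
python3 look.py w16 .03|head -2
```

```text
t 31.375 pos [0.5665 0.0685 0.0825] gap 0.0428 F [-0.2  0.1 -0.2]
tooldir [ 0.002 -0.001 -1.   ] jaw yaw 176.88
```

View pics/w16.png

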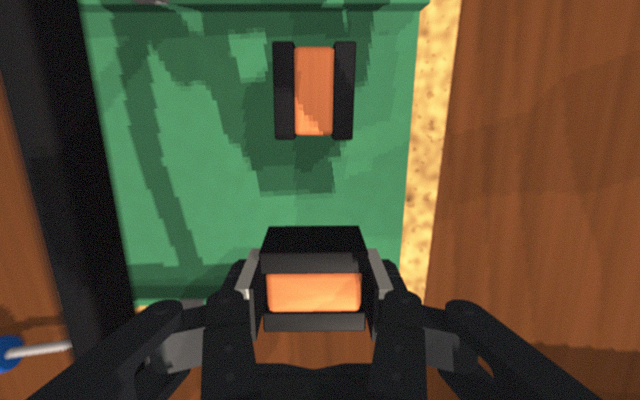

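The second transformer is held beside the first, with clearance to the wall. I set it down.

Request:
send_rows --pt "0 0 -18 0 0 0 0" --pt "0 0 -15 0 0 0 0" --pt "0 0 -8 0 0 0 0" --pt "0 0 0 0 0 0 0" --pt "0 0 0 0 0 0 75" --pt "0 0 0 0 0 0 75" --pt "0 0 0 0 0 0 75" --pt "0 0 0 0 0 0 75" --pt "0 0 30 0 0 0 75" --pt "0 0 50 0 0 0 75" --pt "0 0 60 0 0 0 100" --pt "0 0 60 0 0 0 100"

```text
t: 32.92
eef_pos: [0.5659, 0.0688, 0.2435]
ee_rot: [0.707, -0.02, -0.707, -0.019]
contact_force: [0.7, 0.5, 0.3]
finger_gap: 0.0856
```

Request:
send_rows --pt "15 -8 0 0 0 0 100" --pt "25 -14 0 0 0 0 100" --pt "22 -14 0 0 0 0 100" --pt "11 -8 0 0 0 0 100" --pt "0 0 0 0 0 0 100" --pt "0 0 0 0 0 0 100"

```text
t: 33.67
eef_pos: [0.6386, 0.0253, 0.2416]
ee_rot: [0.707, -0.019, -0.707, -0.019]
contact_force: [0.6, -0.6, -0.2]
finger_gap: 0.0854
```

```bash
python3 look.py w17 .038
python3 - <<'E'
from h import *
s=state();c=read_camera('wrist');g=c['img'].max(2)
for v in (150,160,170,180,190,200,210,220,230):
    x=[u for u in range(280,360) if g[v,u]<60]
    if x: uv=[[x[0],v],[x[-1]+1,v]];print(v,x[0],x[-1],plane(c,uv,.112,s)[:,:2].round(4).tolist())
E
```

```text
t 33.675 pos [0.6386 0.0253 0.2416] gap 0.0854 F [ 0.6 -0.6 -0.2]
tooldir [ 0.    -0.001 -1.   ] jaw yaw 176.93
copper [ 25.7 240.9] 9287 centre [0.952  0.0463] sides [0.073 0.249] ang [-168.2   89.7]
copper [391.7 138.3] 763 centre [ 0.562  -0.0112] sides [0.039 0.017] ang [-94.  172.7]
copper [387.1 217. ] 530 centre [0.5659 0.0688] sides [0.037 0.017] ang [177.   91.5]
white [248.  276.1] 209 centre [0.7146 0.1267] sides [0.067 0.006] ang [-173.8   92.7]
150 306 319 [[0.6414, -0.0154], [0.6311, -0.0148]]
160 306 319 [[0.6418, -0.0079], [0.6314, -0.0074]]
170 306 319 [[0.6423, -0.0004], [0.6318, 0.0001]]
180 306 319 [[0.6427, 0.0073], [0.6321, 0.0078]]
190 306 319 [[0.6432, 0.0151], [0.6325, 0.0157]]
200 306 319 [[0.6437, 0.023], [0.6329, 0.0236]]
210 306 319 [[0.6441, 0.0312], [0.6333, 0.0317]]
220 306 319 [[0.6446, 0.0394], [0.6337, 0.04]]
230 306 319 [[0.6451, 0.0478], [0.6341, 0.0484]]
```

View pics/w17.png

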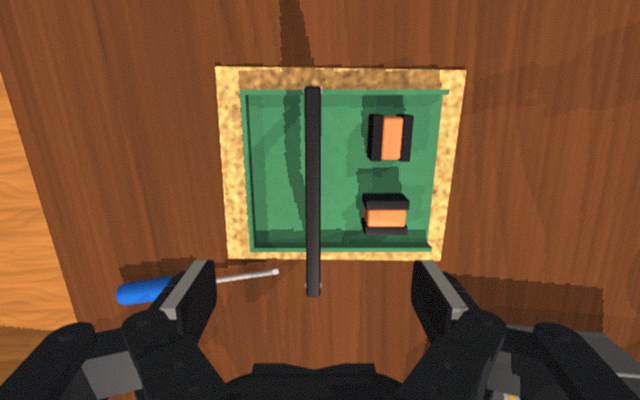

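Both transformers are aboard at (392,138) and (387,215). The bar centre measures (0.638, 0.025), directly under the tool. I'm gripping it.

Request:
send_rows --pt "0 0 -30 0 0 0 100" --pt "0 0 -40 0 0 0 100" --pt "0 0 -32 0 0 0 100" --pt "0 0 -20 0 0 0 100" --pt "0 0 -15 0 0 0 100" --pt "0 0 0 0 0 0 0" --pt "0 0 0 0 0 0 0" --pt "0 0 0 0 0 0 0" --pt "0 0 0 0 0 0 0" --pt "0 0 0 0 0 0 0" --pt "0 0 0 0 0 0 0"

```text
t: 35.15
eef_pos: [0.6394, 0.0248, 0.1051]
ee_rot: [0.707, -0.019, -0.706, -0.019]
contact_force: [-1.6, -0.0, 5.1]
finger_gap: 0.0113
```

Request:
send_rows --pt "0 0 3 0 0 0 0" --pt "0 0 6 0 0 0 0" --pt "0 0 10 0 0 0 0" --pt "0 0 14 0 0 0 0" --pt "0 0 16 0 0 0 0" --pt "0 0 18 0 0 0 0" --pt "0 0 16 0 0 0 0" --pt "0 0 13 0 0 0 0" --pt "0 0 9 0 0 0 0" --pt "0 0 5 0 0 0 0" --pt "0 0 2 0 0 0 0" --pt "0 0 0 0 0 0 0"

```text
t: 36.65
eef_pos: [0.6391, 0.0248, 0.2162]
ee_rot: [0.707, -0.019, -0.707, -0.019]
contact_force: [-0.4, 0.8, -4.4]
finger_gap: 0.0113
```

```bash
python3 look.py w18 .041|head -2;  python3 - <<'E'
from h import *
c=read_camera('top');cv2.imwrite('pics/t18.png',cv2.resize(c['img'][120:340,60:520],None,fx=1.7,fy=1.7))
u=np.array([np.cos(np.radians(12)),np.sin(np.radians(12))]);L=np.array([.4106,-.3149])+.05*u
for th in range(0,60,5):
    t=np.radians(th);print(th,(L+u*(.13*np.cos(t)-.096*np.sin(t))).round(4),round(.12+.13*np.sin(t)+.096*np.cos(t),4))
E
```

```text
t 36.65 pos [0.6391 0.0248 0.2162] gap 0.0113 F [-0.4  0.8 -4.4]
tooldir [ 0.    -0.001 -1.   ] jaw yaw 176.92
0 [ 0.5867 -0.2775] 0.216
5 [ 0.578  -0.2793] 0.227
10 [ 0.5684 -0.2814] 0.2371
15 [ 0.558  -0.2836] 0.2464
20 [ 0.5469 -0.2859] 0.2547
25 [ 0.5351 -0.2884] 0.2619
30 [ 0.5227 -0.2911] 0.2681
35 [ 0.5098 -0.2938] 0.2732
40 [ 0.4966 -0.2966] 0.2771
45 [ 0.483  -0.2995] 0.2798
50 [ 0.4693 -0.3024] 0.2813
55 [ 0.4555 -0.3054] 0.2816
```

View pics/w18.png

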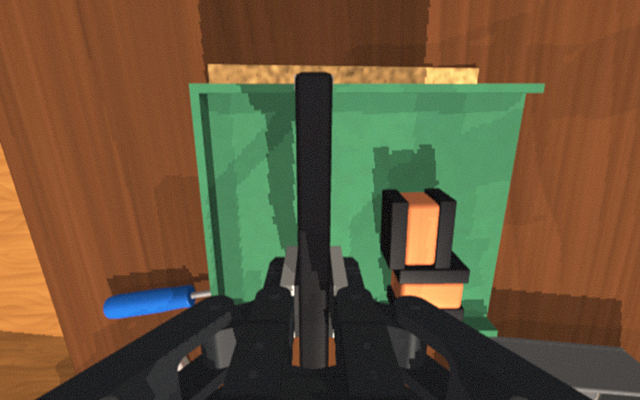

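The tray is up and level with both transformers aboard. Now to the right bin.

Request:
send_rows --pt "-1 -6 0 0 0 0.3 0" --pt "-2 -12 0 0 0 0.6 0" --pt "-3 -20 0 0 0 1 0" --pt "-5 -27 0 0 0 1.4 0" --pt "-5 -31 0 0 0 1.5 0" --pt "-6 -33 0 0 0 1.7 0" --pt "-6 -33 0 0 0 1.7 0" --pt "-6 -33 0 0 0 1.7 0" --pt "-6 -31 0 0 0 1.6 0" --pt "-5 -28 0 0 0 1.4 0" --pt "-3 -21 0 0 0 1 0" --pt "-2 -14 0 0 0 0.7 0"

```text
t: 38.25
eef_pos: [0.5886, -0.2658, 0.2164]
ee_rot: [0.704, 0.07, -0.703, 0.071]
contact_force: [0.7, 0.5, -4.9]
finger_gap: 0.0111
```

Request:
send_rows --pt "-1 -9 0 0 0 0.4 0" --pt "-1 -4 0 0 0 0.1 0" --pt "0 0 0 0 0 0 0" --pt "0 0 0 0 0 0 0"

```text
t: 38.75
eef_pos: [0.5873, -0.2767, 0.2165]
ee_rot: [0.703, 0.074, -0.703, 0.075]
contact_force: [-0.1, -0.4, -4.5]
finger_gap: 0.011
```

```bash
python3 look.py w19 .041|head -2;  python3 - <<'E'
from h import *
c=read_camera('top');cv2.imwrite('pics/t19.png',cv2.resize(c['img'][120:340,60:520],None,fx=1.7,fy=1.7))
E
```

```text
t 38.75 pos [ 0.5873 -0.2767  0.2165] gap 0.011 F [-0.1 -0.4 -4.5]
tooldir [ 0.001 -0.001 -1.   ] jaw yaw -167.96
```

View pics/w19.png

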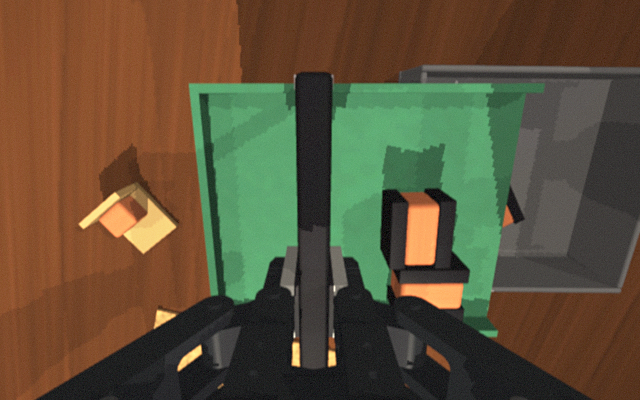

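View pics/t19.png

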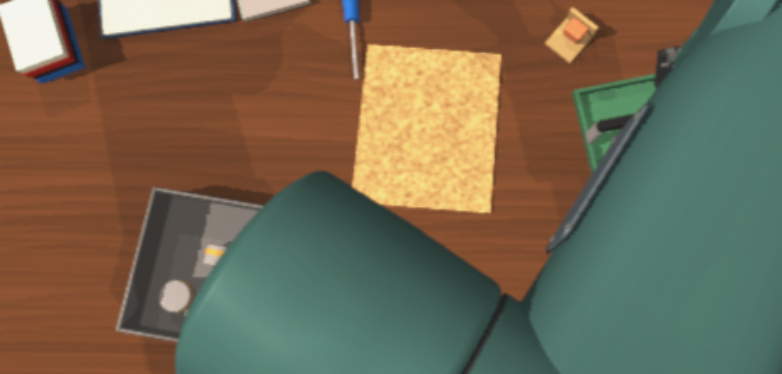

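Run:
```python
from h import *
s=state();c=read_camera('wrist')
print(plane(c,[(425,67),(620,292),(497,286)],.07,s).round(3), plane(c,[(543,86),(496,333)],.14,s).round(3))
```

```text
[[ 0.527 -0.39   0.07 ]
 [ 0.299 -0.247  0.07 ]
 [ 0.409 -0.23   0.07 ]] [[ 0.481 -0.384  0.14 ]
 [ 0.447 -0.227  0.14 ]]
```

The lip corners lie inside the bin edges by about 15 mm on each side. I tip as before.

Request:
send_rows --pt "-4.3 -0.9 3 0.52 -2.445 0 0" --pt "-4.4 -0.9 3 0.52 -2.445 0 0" --pt "-4.8 -1 2.5 0.52 -2.445 0 0" --pt "-4.8 -1.1 2.5 0.52 -2.445 0 0" --pt "-5.2 -1.1 2.1 0.52 -2.445 0 0" --pt "-5.2 -1.1 2.2 0.52 -2.445 0 0" --pt "-5.5 -1.1 1.6 0.52 -2.445 0 0" --pt "-5.6 -1.2 1.7 0.52 -2.445 0 0" --pt "-5.9 -1.2 3.6 0.52 -2.445 0 0" --pt "-5.9 -1.3 3.6 0.52 -2.445 0 0" --pt "0 0 0 0 0 0 0"

```text
t: 40.28
eef_pos: [0.5349, -0.2881, 0.2424]
ee_rot: [0.839, 0.087, -0.534, 0.056]
contact_force: [0.6, 0.4, -4.3]
finger_gap: 0.0109
```

```bash
python3 look.py w20 .041|head -2
```

```text
t 40.275 pos [ 0.5349 -0.2881  0.2424] gap 0.0109 F [ 0.6  0.4 -4.3]
tooldir [ 0.414  0.086 -0.906] jaw yaw -168.03
```

View pics/w20.png

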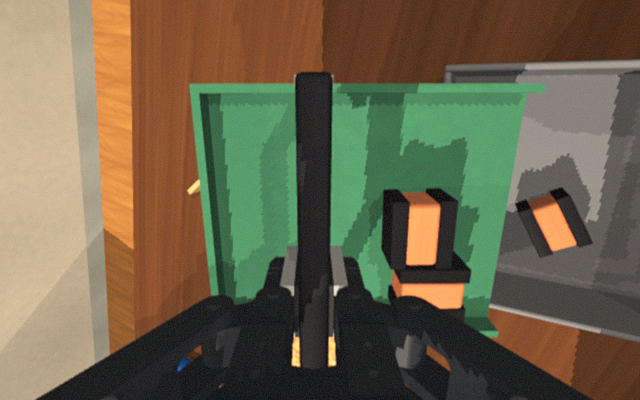

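At 25° both transformers are still aboard. I continue to 34°.

Request:
send_rows --pt "-6.2 -1.3 3.1 0.52 -2.445 0 0" --pt "-6.2 -1.4 3.1 0.52 -2.445 0 0" --pt "-2.6 -0.6 1.1 0.21 -0.98 0 0" --pt "-2.6 -0.6 1.1 0.21 -0.98 0 0" --pt "-2.6 -0.6 1.1 0.21 -0.98 0 0" --pt "-2.6 -0.6 1 0.21 -0.98 0 0" --pt "0 0 0 0 0 0 0" --pt "0 0 0 0 0 0 0" --pt "0 0 0 0 0 0 0" --pt "0 0 0 0 0 0 0"

```text
t: 41.58
eef_pos: [0.5129, -0.2932, 0.2528]
ee_rot: [0.878, 0.092, -0.467, 0.049]
contact_force: [0.4, 0.2, -2.6]
finger_gap: 0.0109
```

```bash
python3 look.py w21 .041|head -2
```

```text
t 41.575 pos [ 0.5129 -0.2932  0.2528] gap 0.0109 F [ 0.4  0.2 -2.6]
tooldir [ 0.548  0.115 -0.829] jaw yaw -167.98
```

View pics/w21.png

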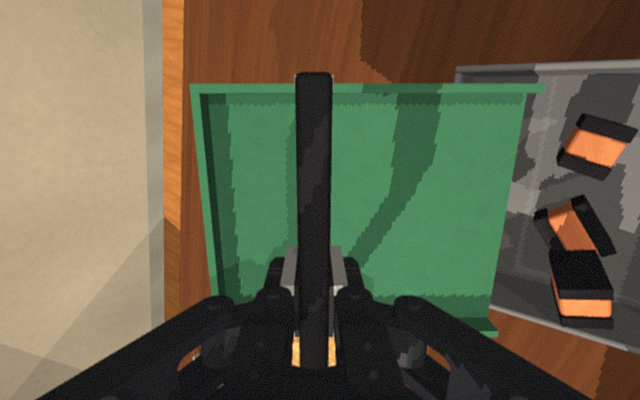

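Both transformers slid into the right bin, which now shows three at (597,145), (572,228) and (580,290). The tray is empty, so I level it and return.

Request:
send_rows --pt "4 1 6 -0.79 3.7 0 0" --pt "8 1.5 4 -0.79 3.7 0 0" --pt "8 1.5 4 -0.79 3.7 0 0" --pt "8 2 4 -0.79 3.7 0 0" --pt "8 2 0 -0.79 3.7 0 0" --pt "8 2 0 -0.79 3.7 0 0" --pt "8 2 0 -0.79 3.7 0 0" --pt "8 2 0 -0.79 3.7 0 0" --pt "8 2 0 -0.79 3.7 0 0" --pt "0 0 0 0 0 0 0"

```text
t: 42.88
eef_pos: [0.582, -0.2768, 0.2699]
ee_rot: [-0.703, -0.074, 0.703, -0.075]
contact_force: [0.9, 0.6, -3.0]
finger_gap: 0.0113
```

```bash
python3 look.py w22 .041|head -2
```

```text
t 42.875 pos [ 0.582  -0.2768  0.2699] gap 0.0113 F [ 0.9  0.6 -3. ]
tooldir [-0.    -0.001 -1.   ] jaw yaw -167.9
```

View pics/w22.png

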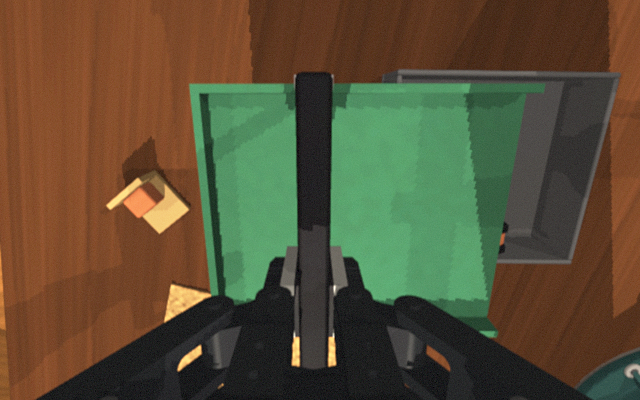

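Level and empty. I carry it to the mat at (0.640, 0.0245), yaw about -3.4°.

Request:
send_rows --pt "2 10 0 0 0 -0.5 0" --pt "4 22 0 0 0 -1.1 0" --pt "6 32 0 0 0 -1.6 0" --pt "8 40 0 0 0 -2.1 0" --pt "8 42 0 0 0 -2.2 0" --pt "8 42 -5 0 0 -2.2 0" --pt "8 40 -10 0 0 -2.1 0" --pt "6 34 -20 0 0 -1.7 0" --pt "5 24 -25 0 0 -1.2 0" --pt "3 12 -25 0 0 -0.6 0" --pt "0 3 -25 0 0 -0.2 0" --pt "0 0 -20 0 0 0 0"

```text
t: 44.42
eef_pos: [0.638, 0.0244, 0.1403]
ee_rot: [0.707, -0.022, -0.707, -0.021]
contact_force: [0.4, -0.2, -2.4]
finger_gap: 0.0111
```

Request:
send_rows --pt "0 0 -14 0 0 0 0" --pt "0 0 -9 0 0 0 0" --pt "0 0 -6 0 0 0 0" --pt "0 0 -3 0 0 0 0" --pt "0 0 0 0 0 0 0" --pt "0 0 0 0 0 0 0"

```text
t: 45.18
eef_pos: [0.639, 0.0238, 0.1091]
ee_rot: [0.707, -0.022, -0.707, -0.021]
contact_force: [0.5, -0.0, -2.0]
finger_gap: 0.0113
```

```bash
python3 look.py w23 .041|head -2
```

```text
t 45.175 pos [0.639  0.0238 0.1091] gap 0.0113 F [ 0.5 -0.  -2. ]
tooldir [ 0.    -0.002 -1.   ] jaw yaw 176.52
```

View pics/w23.png

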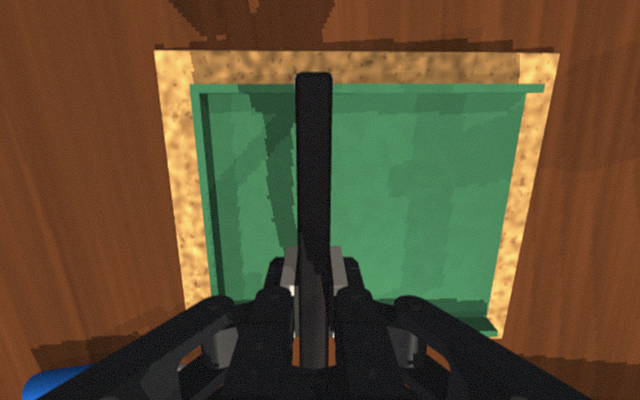

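Request:
send_rows --pt "0 0 -2 0 0 0 0" --pt "0 0 -2 0 0 0 0" --pt "0 0 -0.5 0 0 0 0" --pt "0 0 0 0 0 0 100" --pt "0 0 0 0 0 0 100" --pt "0 0 0 0 0 0 100" --pt "0 0 0 0 0 0 100" --pt "0 0 0 0 0 0 100" --pt "0 0 40 0 0 0 100" --pt "0 0 60 0 0 0 100" --pt "0 0 60 0 0 0 100"

```text
t: 46.6
eef_pos: [0.6384, 0.0238, 0.2661]
ee_rot: [-0.707, 0.022, 0.707, 0.021]
contact_force: [1.3, -0.5, 0.2]
finger_gap: 0.0855
```

Request:
send_rows --pt "-20 20 0 0 0 0 100" --pt "-35 40 0 0 0 0 100" --pt "-35 45 0 0 0 0 100" --pt "-35 45 0 0 0 0 100" --pt "-35 45 0 0 0 0 100" --pt "-35 45 0 0 0 0 100" --pt "-35 45 0 0 0 0 100" --pt "-35 45 0 0 0 0 100" --pt "-35 45 0 0 0 0 100" --pt "-35 45 0 0 0 0 100" --pt "-20 30 0 0 0 0 100" --pt "0 0 0 0 0 0 100"

```text
t: 48.1
eef_pos: [0.2824, 0.4753, 0.2641]
ee_rot: [-0.707, 0.021, 0.707, 0.02]
contact_force: [0.5, 0.1, -0.6]
finger_gap: 0.0852
```

Run:
```python
from h import *
print(state()['eef_pos'],state()['t'])
c=read_camera('top');cv2.imwrite('pics/t24.png',c['img']);cv2.imwrite('pics/t24z.png',cv2.resize(c['img'][120:340,60:520],None,fx=1.7,fy=1.7))
c=read_camera('scene');cv2.imwrite('pics/s24.png',c['img'])
```

```text
[0.28237174 0.47530376 0.26406176] 48.1
```

View pics/t24z.png

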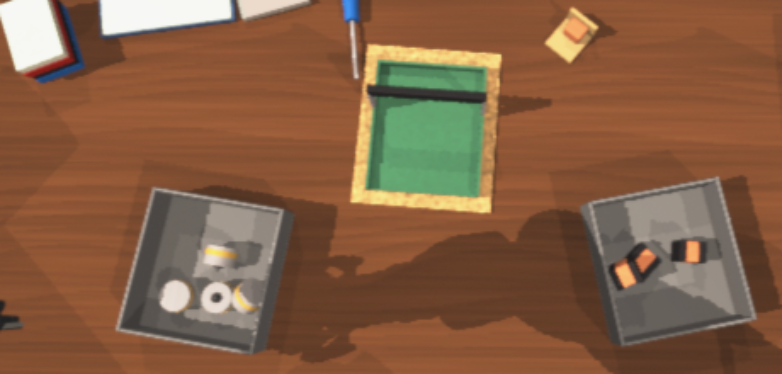

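View pics/s24.png

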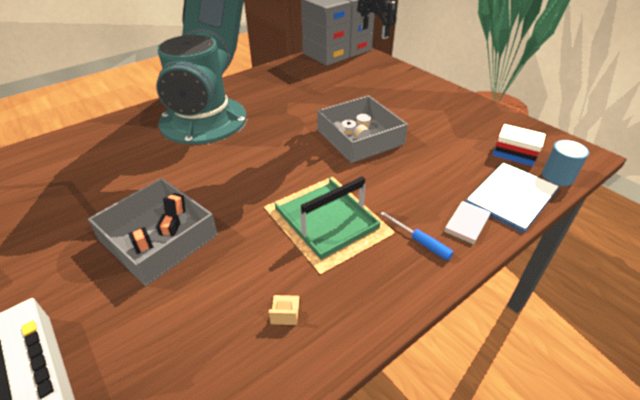

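The top view shows four motors in the left bin, at rest and unchanged since the earlier picture, and three transformers in the right bin. The tray is empty and square on the mat, the desk is clear, and the screwdriver and tape head are where they were. Before handing in I compare their positions with the first picture and check the tray.

Run:
```python
from h import *
c=read_camera('top');a=cv2.imread('pics/t24.png');d=cv2.absdiff(a,c['img']).max(2)
print('changed px in bins since last', (d[215:335,120:520]>60).sum())
f=lambda p:np.array(p,float)/1.7+[60,120]
P=plane(c,f([(367,190),(480,197)]),.008)[:,:2];Q=plane(c,f([(368,91),(485,98)]),.112)[:,:2]
l=P.mean(0);h=Q.mean(0);u=(h-l)/np.linalg.norm(h-l);print('lip',l,'handle',h,'dist',np.linalg.norm(h-l),'centre',l+.1*u,'yaw',np.degrees(np.arctan2(u[1],u[0])))
i0=cv2.imread('pics/top0.png')
for n,y,x in(('driver',slice(90,170),slice(250,280)),('tape',slice(115,165),slice(375,420))): print(n,(cv2.absdiff(i0[y,x],c['img'][y,x]).max(2)>60).sum())
from plant import job_done
print(job_done())
```

```text
changed px in bins since last 0
lip [0.5071419  0.03026966] handle [0.63290375 0.02426856] dist 0.12590494770892902 centre [0.60702825 0.02550328] yaw -2.7319691290415724
driver 12
tape 0
the job is handed in; nothing more can be done
None
```

The job is finished and handed in at about 48 s of the 210 s limit; no verdict is reported, so what follows rests on my own checks.

- **Motors:** I put the one loose motor on the tray beside the other two and tipped all three into the left bin with the old motor. They slid at about 30–32°.
- **Transformers:** I set the tray back on the mat, loaded both transformers and tipped them into the right bin with the old transformer, at about 34°.
- **Bins:** The last pictures show four motors in the left bin and three transformers in the right, with no change between pictures.
- **Tray:** It is empty and stands on the mat. From the top camera its centre is at (0.607, 0.026) m and its yaw is -2.7°; the mat is at (0.610, 0.026) m and -3.7°.
- **Left alone:** The screwdriver and tape head are where they started, with 12 and 0 changed pixels from the first picture.
- **Gripper:** It is open and well clear of everything.

One reading disagreed slightly before the first tray grasp. The top and wrist cameras placed the handle about 5 mm apart, but both grasps held without slipping. I did not measure the final heights of the parts in the bins; I judged them only from the pictures.

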